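# Sort a drone teardown: tip the battery packs, stand the arm tubes, ring

### The arm

A 7-joint arm with a two-finger parallel gripper is mounted at the origin on the work surface. World frame = base frame: x ahead of the robot, y to its left, z up, the work surface at z = 0. Lengths are in m, angles in rad, forces in N, time in s.
With the tool pointing down it reaches from about 0.4 to 0.9 m from the base axis. Payload 5.6 kg.
Tool frame: the origin (TCP) lies midway between the tips of the shut fingers; the grasp point (between the pads) lies 19 mm behind it; z points along the fingers, x is the direction in which the jaws open and shut, and the axes are right-handed (so a half turn about z gives the same grasp; the last joint's range is limited). The gripper opens to 92 mm and grips with 3 to 60 N. Pads are 20 mm wide; open, the fingers measure 128 mm over their backs; the gripper's body (75 mm by 189 mm) begins 69 mm behind the grasp point.
Start: joints at [1.225, 0.468, -0.012, 1.603, 0.006, 1.071, -0.056], TCP at [0.194, -0.62, 0.215] pointing down, gripper open.
Joint ranges: [-2.53, 2.53], [-0.31, 2.02], [-1.57, 1.55], [0.28, 2.44], [-1.29, 4.43], [0.15, 1.84], [-2.92, 2.92]. Speed limits (rad/s): [2.57, 2.57, 3.14, 3.14, 3.14, 3.14, 3.14].

### API

Orientations are given as a unit quaternion [w, x, y, z].
In Python, from workcell import arm gives the robot as it stands.
- The arm moves only by the tool servo_tool, never from a script. Its arguments are lists of equal length, an entry for each row: "turn": the turn, a rotation vector about the tool's x, y, z in rad, a list of three; "xyz": the shift along the tool's x, y, z in mm, a list of three; "hand": the opening in per cent of the stroke, from 0 (shut) to 100 (fully open). A call has 1 to 8 rows; each row shifts and turns the commanded pose from where the row before left it, along the tool's axes as they then stand; what a row does not reach is not made up. A row lasts 1/10 s, in which the tool goes at most 50 mm and 8.59 degrees, less where a joint would pass 70% of its speed; a pose out of reach is approached as far as the arm can. A call with a gripper value outside its range is refused whole. The fingers move at their own pace and stop on an object; the grip force is fixed at half the most. Time passes only in rows, so rows that do not move let the fingers close. It gives the time, the measured TCP pose, the force and the opening at its end, in the units of the state.
- arm.state(): the state, without advancing time (a new reading comes with each control period).
- arm.get_image(name): name is "scene" or "top" or "wrist"; returns a dict with "img" (480x640x3 uint8, red, green, blue), "vfov" (degrees; the focal length in pixels is half the picture's height over the tangent of half this angle, whatever the lens; pixels are square), "cx", "cy" (the principal point, pixels), "R" (3x3) and "t" (3): a world point X has camera coordinates R X + t. Camera axes: x right, y down, z forward; pixel columns grow to the right and rows downward; lengths in m; the calibration is good to about 2 mm. The wrist camera is an equidistant fisheye: a pixel r from the principal point sees the ray r / f radians off the axis. A picture is of the moment at which its call begins. There is no depth.
- arm.hand_in(): hands the job in, once; it reports no verdict.
The state is a dict: "t": time; "joint_pos": joint angles; "qd": joint speeds; "tau": joint torques, N m; "eef_pos": TCP position; "orientation": TCP orientation; "force": force on the tool from outside, world axes, zero at the start; "torque": the same for the moment, N m; "grip_width": finger opening in m.
Only numpy, scipy, OpenCV 4.12 (cv2) and the standard library are available. Lean on these libraries where they do the work, as an engineer would, in place of code of your own. Each camera call takes 0.05 s, during which the arm holds its last target.

### The job

Sort the parts of the dismantled drone. Lay every battery pack on the bench in the level tipping tray, and only when all of them lie in it push one of its side tabs down to the stop so that they slide under the gate into the bin, then let the tray spring back level; also stand every arm tube from the sloped rack upright in the pockets of the wooden holder cup. Last of all, with everything sorted, press the call bell's plunger fully down and let it go; do not shift the other things on the bench.

Things in the scene. Friction and masses are not known exactly. Their poses are not given: they have to be found in the camera images.
- tipper: fixed stand of the tipping tray. Origin on the bench right under the hinge; x points along the tray towards the bin; the hinge runs along y, 115 mm high. From x = 78 mm a slick chute, 138 mm wide, slopes down into the bin: flat floor from x about 185 to 360 mm, walls 60 to 65 mm high
- gate (a point): middle of the fixed steel gate bar across the tray's open end: 154 mm long (y), 30 mm high, 112 mm from the hinge in x, its lower edge 4 mm above the level tray's floor; its posts (y = +-73 mm) rise to 149 mm above the bench. Packs pass under it when the tray is tipped
- tray (a joint): tilt of the tray about its hinge: 0 level (rest, against a stop; a spring holds it there even when loaded), 0.47 rad at the stop, open end (+x of tipper) down. It springs back to 0 when let go. About 14 N straight down on a tab brings it to the stop
- tray_floor (a point): middle of the tray's floor, on the hinge axis; turns with the tray; same axes as tipper when level. Slick aluminium tray, 210 mm long (x from -105 to +105 mm), 120 mm wide inside (y), walls 25 mm high and 5 mm thick on both sides and at -x, open at +x under the gate. Packs slide once it is tilted
- tab_left (a point): centre of the top face of the black push tab on the tray's +y side: 50 mm (x) by 34 mm (y), projecting from the side wall, 60 mm from the hinge axis towards the open end, 25 mm above the tray floor; it sinks about 28 mm (and moves about 4 mm) as the tray tips
- tab_right (a point): the same tab on the tray's -y side
- rack: fixed aluminium rack for the tubes. A board sloped at 45 degrees rises towards its +x axis; three tubes lie in its grooves, 65 mm apart along y, low ends against a lip, upper 70 mm free beyond the board's upper edge. Origin on the bench below the board
- cup: fixed wooden holder cup, 58 x 189 x 95 mm (x, y, z), open at the top, walls 5 mm, with three pockets side by side, centred at y = -61, 0 and +61 mm, each 48 mm (x) by about 56 mm (y) inside, floor 5 mm thick. Origin at the centre of its underside
- plunger (a joint): travel of the call bell's plunger, m: 0 up, 0.011 pressed to its stop; springs back; 2 N to start, about 6 N at the stop
- bell_top (a point): centre of the top of the bell's round black plunger head, 28 mm across, 66 mm above the bench when up; the steel bell below it is fixed to the bench, 72 mm across
- pack0: rigid grey battery pack with a pale label, a block 38 x 80 x 30 mm (x, y, z), 150 g, lying flat on the bench. Origin at the centre of its underside, y along its length. May be absent (2 or 3 of the three are present)
- pack1: rigid grey battery pack with a pale label, a block 38 x 80 x 30 mm (x, y, z), 150 g, lying flat on the bench. Origin at the centre of its underside, y along its length. May be absent (2 or 3 of the three are present)
- pack2: rigid grey battery pack with a pale label, a block 38 x 80 x 30 mm (x, y, z), 150 g, lying flat on the bench. Origin at the centre of its underside, y along its length. May be absent (2 or 3 of the three are present)
- tube0: drone-arm tube, a straight black round rod 18 mm in diameter and 180 mm long with a thin bright band at each end, both ends alike, 60 g. Origin at the centre of the end that is lower at the start, z along its length to the other end. At the start it leans in the sloped rack. May be absent (2 or 3 of the three are present)
- tube1: drone-arm tube, a straight black round rod 18 mm in diameter and 180 mm long with a thin bright band at each end, both ends alike, 60 g. Origin at the centre of the end that is lower at the start, z along its length to the other end. At the start it leans in the sloped rack. May be absent (2 or 3 of the three are present)
- tube2: drone-arm tube, a straight black round rod 18 mm in diameter and 180 mm long with a thin bright band at each end, both ends alike, 60 g. Origin at the centre of the end that is lower at the start, z along its length to the other end. At the start it leans in the sloped rack. May be absent (2 or 3 of the three are present)
- spool: bystander: blue solder spool, 60 mm across, 38 mm high, standing among the packs. Origin at its underside, leave it in place
- jar: bystander: jar 56 mm across and 70 mm high. Origin at its underside, leave it in place
- driver: bystander: screwdriver 170 mm long, lying flat. Leave it in place
- motor: bystander: small motor can 40 mm across, 26 mm high plus a thin shaft. Origin at its underside, leave it in place
Things that resemble listed ones, but are neither listed nor needed, are in the scene too. What is shaped like the tube2 but white is not meant. What is shaped like the pack1 but black is not meant.

How it is judged:
By the outcome, as a careful person would: the job done as asked, in the order asked, and still so for the second after the job is handed in, with the robot touching nothing.
Of pack0, pack1, pack2 only 2 to 3 are there at a start; the rules pass over those that are not, and their reading is None.
Of tube0, tube1, tube2 only 2 to 3 are there at a start; the rules pass over those that are not, and their reading is None.
At some moment in a run one of pack0, pack1, pack2 may be knocked a few centimetres aside while the robot is not near it.
It also fails if it takes over 210 s, if anything falls off the work surface, if the arm or the gripper's body presses on something with over 40 N, if the wrist force passes 120 N, or if a joint passes its speed limit or range.

## Working session

There is one attempt and no reset: what is moved stays moved. The work goes in short steps, Python scripts to look and compute and a tool call to move; the robot and the scene stay as the last step left them, time stands still between calls to the robot, and variables do not carry over. Pictures are saved under pics/ and viewed, and the job is handed in when it is done.

Besides the shell and the picture viewer there is one more tool, called after "Call:" as name(argument=value, ...) on one line, values as JSON. servo_tool: Moves the arm, as the interface text tells. Its arguments: {"type":"object","properties":{"turn":{"type":"array"},"xyz":{"type":"array"},"hand":{"type":"array"}},"required":["turn","xyz","hand"]}

```bash
ls; mkdir -p pics; cat > h.py <<'E'
import numpy as np, cv2
from workcell import arm
E
python3 - <<'E'
from h import *
for n in ["scene","top","wrist"]:
    d=arm.get_image(n); cv2.imwrite(f"pics/{n}0.png",d["img"][:,:,::-1])
    print(n,d["vfov"],d["cx"],d["cy"],d["R"],d["t"])
    np.savez(f"{n}0.npz",**d)
s=arm.state();print(s)
E
```

```text
pics
scene 45.03959457393847 326.72179450023185 232.1838929991969 [[-0.7371861   0.67550894 -0.01563115]
 [ 0.53267385  0.5667657  -0.62851827]
 [-0.41571051 -0.47166124 -0.77763774]] [ 0.34463173 -0.21852835  1.5669369 ]
top 46.89402710152804 319.9457349761856 244.5085902373693 [[ 0.02567929 -0.99966691 -0.00257642]
 [-0.98797841 -0.02498585 -0.1525594 ]
 [ 0.15244421  0.00646307 -0.98829095]] [0.02563697 0.51812478 1.29837613]
wrist 65.70646984690485 317.31434450253835 234.52308168267857 [[ 0.29679128 -0.95493984 -0.00219743]
 [-0.91739354 -0.28575947  0.27700293]
 [-0.26514907 -0.08019615 -0.96086656]] [-0.64929338 -0.03091494  0.39202286]
{'t': 0.15, 'joint_pos': array([ 1.2249605 ,  0.46818106, -0.01157079,  1.60340637,  0.00597135,
        1.0714277 , -0.05629858]), 'qd': array([-0.000236  , -0.00315511,  0.00173465, -0.00231906, -0.00020803,
        0.00033803,  0.00113734]), 'tau': array([ 1.47803916e-03, -5.20950544e+01, -1.20885746e-02, -2.43977684e+01,
       -5.65627904e-02,  1.52764953e-02,  1.26756531e-04]), 'eef_pos': array([ 0.19363954, -0.62000806,  0.21385752]), 'orientation': array([-3.71995498e-04,  8.05644575e-01, -5.92398799e-01, -5.85973733e-04]), 'force': array([-0.53476336,  0.03516886, -0.47568196]), 'torque': array([ 0.06323968, -0.00647816, -0.04952239]), 'grip_width': 0.09206783536362652}
```

View pics/scene0.png

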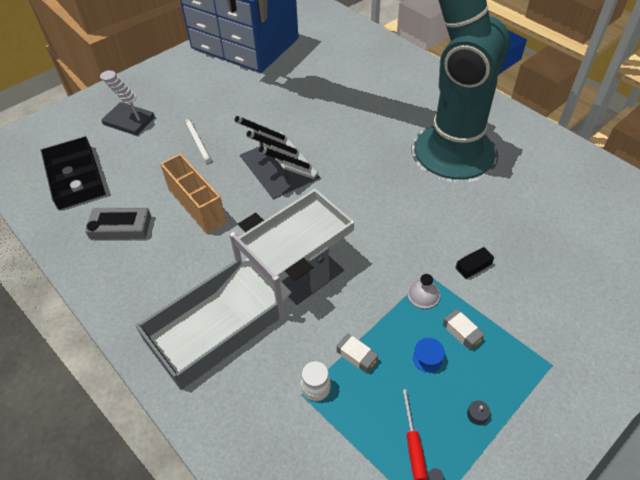

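View pics/top0.png

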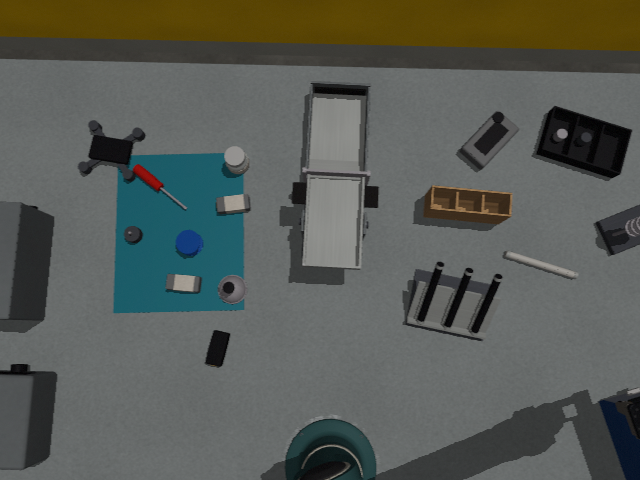

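View pics/wrist0.png

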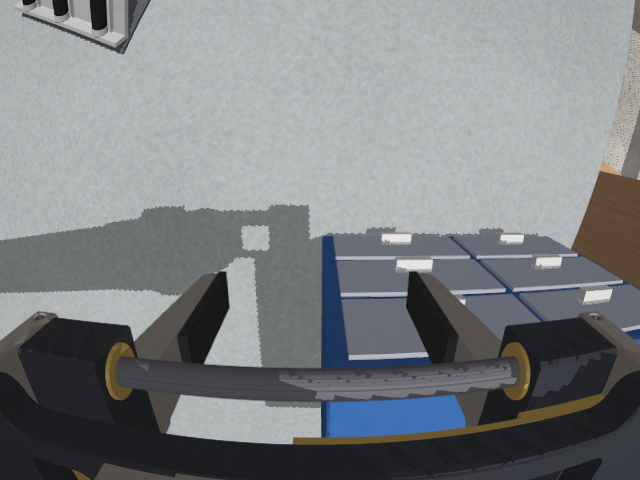

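The top view shows two grey packs with pale labels, at (233,204) and (183,284). The pack-shaped thing at (217,348) is black, so it isn't meant. Three black tubes lie in the rack at (430,291), (458,297) and (486,303), and the white rod at (540,265) isn't meant. The cup is at (468,204), the tipper at (335,185) and the bell at (231,289). I'll check enlarged crops next.

```bash
cat > h.py <<'E'
import numpy as np, cv2
from workcell import arm
def load(n): return dict(np.load(n+".npz"))
def snap(n,tag):
    d=arm.get_image(n); cv2.imwrite(f"pics/{n}{tag}.png",d["img"][:,:,::-1]); np.savez(f"{n}{tag}.npz",**d); return d
def ray(d,u,v):
    f=240/np.tan(np.radians(float(d["vfov"]))/2)
    x,y=u-d["cx"],v-d["cy"]
    if d.get("fish"):
        r=np.hypot(x,y);th=r/f;c=np.array([np.sin(th)*x/r,np.sin(th)*y/r,np.cos(th)])
    else: c=np.array([x/f,y/f,1.])
    R=d["R"];return -R.T@d["t"],R.T@c
def plane(d,u,v,z):
    o,r=ray(d,u,v);return o+r*(z-o[2])/r[2]
def tri(d1,p1,d2,p2):
    o1,r1=ray(d1,*p1);o2,r2=ray(d2,*p2)
    r1/=np.linalg.norm(r1);r2/=np.linalg.norm(r2)
    s=np.linalg.lstsq(np.stack([r1,-r2],1),o2-o1,rcond=None)[0]
    a,b=o1+s[0]*r1,o2+s[1]*r2
    return (a+b)/2,np.linalg.norm(a-b)
def proj(d,X):
    c=d["R"]@np.asarray(X)+d["t"];f=240/np.tan(np.radians(float(d["vfov"]))/2)
    if d.get("fish"):
        r=np.hypot(c[0],c[1]);th=np.arctan2(r,c[2]);return np.array([d["cx"]+f*th*c[0]/r,d["cy"]+f*th*c[1]/r])
    return np.array([d["cx"]+f*c[0]/c[2],d["cy"]+f*c[1]/c[2]])
E
python3 - <<'E'
from h import *
t=load("top0")["img"][:,:,::-1];s=load("scene0")["img"][:,:,::-1]
def crop(im,x,y,w,h,k,n): cv2.imwrite("pics/"+n,cv2.resize(im[y:y+h,x:x+w],None,fx=k,fy=k,interpolation=cv2.INTER_CUBIC))
crop(t,110,140,150,150*1,4,"c_packs.png")
crop(t,400,170,130,180,3.3,"c_rack.png")
crop(t,280,70,110,210,2.8,"c_tip.png")
crop(s,150,100,220,240,2.5,"c_srack.png")
E
```

```text
(no output)
```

View pics/c_packs.png

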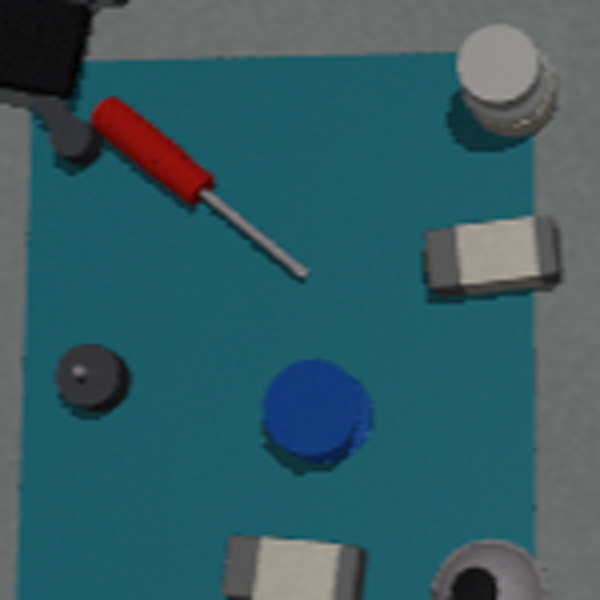

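View pics/c_rack.png

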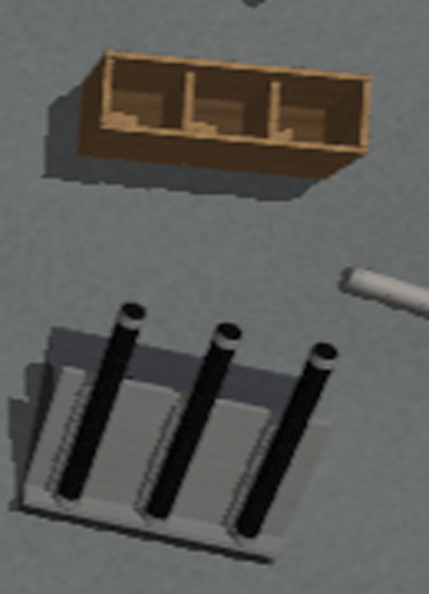

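View pics/c_tip.png

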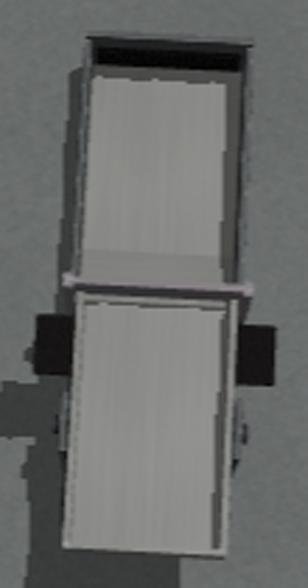

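View pics/c_srack.png

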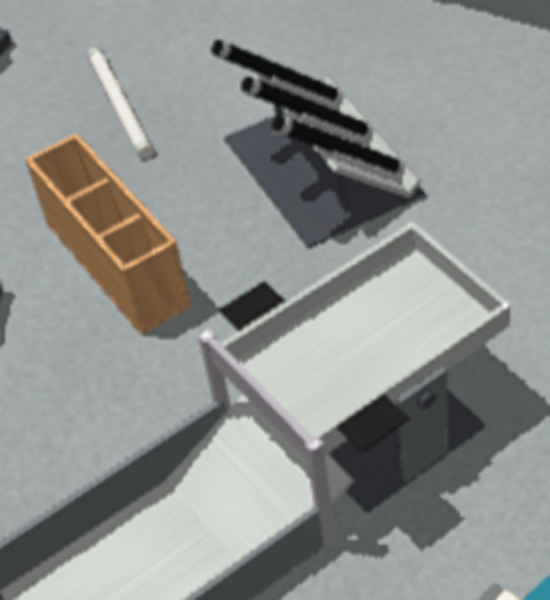

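```bash
python3 - <<'E'
from h import *
T=load("top0");S=load("scene0")
img=T["img"].astype(int)
# pack labels in top
m=((img.min(2)>130)&(img[:,:,0]>=img[:,:,2]+3)).astype(np.uint8)
for x0,x1,y0,y1 in [(212,255,190,218),(162,205,270,298)]:
    sub=np.zeros_like(m);sub[y0:y1,x0:x1]=m[y0:y1,x0:x1]
    c=max(cv2.findContours(sub,0,2)[0],key=cv2.contourArea)
    r=cv2.minAreaRect(c);b=cv2.boxPoints(r);W=np.array([plane(T,*p,0.03)[:2] for p in b])
    e=[W[1]-W[0],W[2]-W[1]];print("label",r,W.mean(0).round(4),[(np.linalg.norm(v).round(4),np.degrees(np.arctan2(v[1],v[0])).round(1)) for v in e])
P=lambda x,y,ox,oy,k:(ox+(x+.5)/k-.5,oy+(y+.5)/k-.5)
print("cup rim")
W=[plane(T,*P(x,y,400,170,3.3),.095) for x,y in [(109,50),(372,75),(366,153),(103,129)]]
print(np.round(W,4),np.mean(W,0).round(4))
print("tubes: low band & high end tri")
top=[(P(132,312,400,170,3.3)),(P(229,331,400,170,3.3)),(P(324,351,400,170,3.3))]
sc=[P(285,124,150,100,2.5),P(249,86,150,100,2.5),P(218,48,150,100,2.5)]
for a,b in zip(top,sc): print(tri(T,a,S,b))
low=[P(68,499,400,170,3.3),P(154,516,400,170,3.3),P(244,536,400,170,3.3)]
slow=[P(405,166,150,100,2.5),P(374,131,150,100,2.5),P(342,93,150,100,2.5)]
for a,b in zip(low,slow): print(tri(T,a,S,b))
print("tray rear corners z=.14, tabs")
for p in [(64,549),(226,553)]: print(plane(T,*P(*p,280,70,2.8),.14).round(4))
for p in [(54,345),(256,355)]: print(plane(T,*P(*p,280,70,2.8),.14).round(4))
for p in [(68,281),(250,291)]: print("post",plane(T,*P(*p,280,70,2.8),.149).round(4))
for u,v in [(227.5,288)]: print("bell",plane(T,u,v,.066).round(4))
E
python3 - <<'E'
import sys;sys.path.insert(0,'.')
from h import *
T=load("top0");S=load("scene0")
t=T["img"][:,:,::-1];s=S["img"][:,:,::-1]
def crop(im,x,y,w,h,k): return cv2.resize(im[y:y+h,x:x+w],None,fx=k,fy=k,interpolation=cv2.INTER_CUBIC)
a=crop(t,205,265,60,60,6);b=crop(s,400,265,60,60,6)
cv2.imwrite("pics/c_bell.png",np.hstack([a,b]))
E
```

```text
label ((233.83848571777344, 202.2077178955078), (14.263994216918945, 18.481176376342773), 82.87498474121094) [0.619  0.2539] [(np.float64(0.0456), np.float64(-81.2)), (np.float64(0.0361), np.float64(-170.4))]
label ((183.7865753173828, 282.4207458496094), (18.883792877197266, 15.23955249786377), 6.340191841125488) [0.418  0.3649] [(np.float64(0.0367), np.float64(-2.6)), (np.float64(0.0459), np.float64(-94.9))]
cup rim
[[ 0.6577 -0.2233  0.095 ]
 [ 0.6441 -0.4103  0.095 ]
 [ 0.5873 -0.4045  0.095 ]
 [ 0.6    -0.2188  0.095 ]] [ 0.6223 -0.3142  0.095 ]
tubes: low band & high end tri
(array([ 0.46167299, -0.225046  ,  0.15174351]), np.float64(0.0034092931495265395))
(array([ 0.45182797, -0.29100269,  0.15020778]), np.float64(0.0003616039621828402))
(array([ 0.44047974, -0.35397515,  0.15219012]), np.float64(0.0014125726734892524))
(array([ 0.33851239, -0.20248675,  0.02964493]), np.float64(0.006608557660687806))
(array([ 0.32782073, -0.2642466 ,  0.03001481]), np.float64(0.006943437454440677))
(array([ 0.31602722, -0.32869185,  0.03405262]), np.float64(0.0044982004969417785))
tray rear corners z=.14, tabs
[0.4531 0.0756 0.14  ]
[ 0.4532 -0.0529  0.14  ]
[0.619  0.0888 0.14  ]
[ 0.6148 -0.0748  0.14  ]
post [0.6702 0.0787 0.149 ]
post [ 0.6655 -0.0686  0.149 ]
bell [0.4047 0.2525 0.066 ]
```

View pics/c_bell.png

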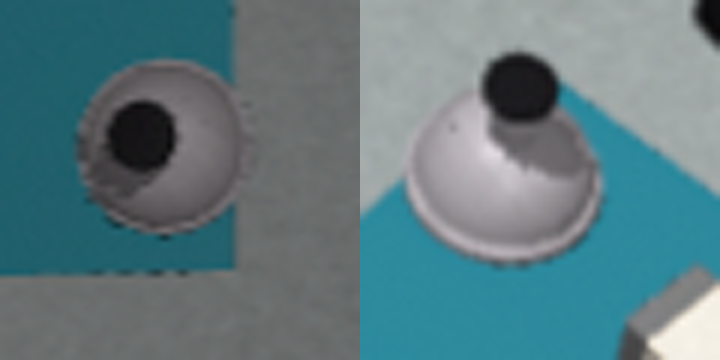

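The crops confirm two grey packs with labels and three black tubes. The bell plunger head is at top (228.5,287.5). I'll start with the tubes, which are nearest the arm.

```bash
cat >> h.py <<'E'
from scipy.spatial.transform import Rotation as Ro, Slerp
import json,sys
def pose(head,tilt=0):
    """tool x at heading head (deg, horizontal), z down then turned by tilt (deg) about tool x"""
    h=np.radians(head);x=np.array([np.cos(h),np.sin(h),0]);z=np.array([0,0,-1.]);y=np.cross(z,x)
    return Ro.from_matrix(np.stack([x,y,z],1))*Ro.from_rotvec([np.radians(tilt),0,0])
def cur():
    s=arm.state();q=s["orientation"];return s["eef_pos"],Ro.from_quat([q[1],q[2],q[3],q[0]]),s
def plan(pts,hand,start=None):
    """pts: list of (xyz, Rotation, nrows or None)"""
    p,R,s=cur() if start is None else (*start,None)
    tu=[];xy=[]
    for P,Q,n in pts:
        P=np.asarray(P,float);dr=(R.inv()*Q).magnitude()
        if n is None: n=int(max(1,np.ceil(np.linalg.norm(P-p)/.048),np.ceil(dr/.145)))
        sl=Slerp([0,1],Ro.concatenate([R,Q]));p0=p;a=p
        Rc=R
        for i in range(1,n+1):
            b=p0+(P-p0)*i/n;Rb=sl(i/n)
            d=np.round(Rc.inv().apply(b-a)*1000,0);r=np.round((Rc.inv()*Rb).as_rotvec(),3)
            a=a+Rc.apply(d/1000);Rc=Rc*Ro.from_rotvec(r)
            tu.append(r.tolist());xy.append(d.astype(int).tolist())
        p=a;R=Rc
    for k in range(0,len(tu),8): print(json.dumps({"turn":tu[k:k+8]}),json.dumps({"xyz":xy[k:k+8]}),"hand",hand)
    return p,R
G=lambda P,R:np.asarray(P)-R.apply([0,0,-.019])   # TCP for a grasp point P
def st():
    p,R,s=cur();print("t %.1f p %s q %s F %s w %.4f"%(s["t"],p.round(4),s["joint_pos"].round(2),s["force"].round(1),s["grip_width"]))
    x=R.as_matrix()[:,0];z=R.as_matrix()[:,2];print("xhead %.1f z %s"%(np.degrees(np.arctan2(x[1],x[0])),z.round(3)))
U=np.array([.694,-.134,.707])
E=[np.array([.4617,-.225,.1517]),np.array([.4518,-.291,.1502]),np.array([.4405,-.354,.1522])]
def cup(i,z):  # pocket i=-1,0,1
    h=np.radians(-4.3);return np.array([.6223,-.3142,0])+i*.061*np.array([-np.sin(h),np.cos(h),0])+[0,0,z]
E
python3 - <<'E'
from h import *
T=load("top0");S=load("scene0")
print(tri(T,(228.5,287.5),S,(426.6,279.6)))
p,R,s=cur();W=load("wrist0");c=-W["R"].T@W["t"];print("cam in tool",R.inv().apply(c-p))
Q=pose(-101);g=E[2]-.035*U
plan([(G(g,Q)+[0,0,.12],Q,None)],45)
E
```

```text
(array([0.40659072, 0.25042828, 0.06216454]), np.float64(0.0012029034194328636))
cam in tool [ 0.00046952 -0.07796838 -0.1699691 ]
{"turn": [[0.0, 0.0, 0.062], [0.0, 0.0, 0.062], [0.0, 0.0, 0.062], [0.0, 0.001, 0.061], [0.0, -0.0, 0.062], [0.0, -0.0, 0.062], [0.0, 0.0, 0.062], [0.0, 0.0, 0.062]]} {"xyz": [[-24, -37, -2], [-26, -35, -2], [-29, -33, -1], [-30, -32, -2], [-32, -29, -2], [-34, -28, -2], [-36, -25, -2], [-37, -24, -1]]} hand 45
```

Call:
servo_tool(turn=[[0,0,0.062],[0,0,0.062],[0,0,0.062],[0,0,0.062],[0,0,0.062],[0,0,0.062],[0,0,0.062],[0,0,0.062]], xyz=[[-24,-37,-2],[-26,-35,-2],[-29,-33,-1],[-30,-32,-2],[-32,-29,-2],[-34,-28,-2],[-36,-25,-2],[-37,-24,-1]], hand=[45,45,45,45,45,45,45,45])

```text
t: 0.95
eef_pos: [0.4176, -0.3484, 0.2287]
orientation: [-0.0, -0.635, 0.773, -0.0]
force: [0.6, -1.1, 0.9]
grip_width: 0.0408
```

```bash
python3 - <<'E'
from h import *
st();d=snap("wrist",1)
Q=pose(-101)
g=E[2]-.035*U;print(G(g,Q))
plan([(G(g,Q)+[0,0,.04],Q,2)],45)
for e in E: 
    d["fish"]=1;print(proj(d,e).round(0),proj(d,e-.18*U).round(0))
E
```

```text
t 0.9 p [ 0.4176 -0.3484  0.2287] q [ 0.69  0.28 -0.07  1.85  0.02  1.02 -1.15] F [ 0.6 -1.1  0.9] w 0.0408
xhead -101.2 z [-0. -0. -1.]
[ 0.41621  -0.34931   0.108455]
{"turn": [[-0.001, 0.002, 0.002], [-0.002, 0.002, 0.002]]} {"xyz": [[5, 3, 40], [5, 3, 40]]} hand 45
[142. 219.] [206. 300.]
[227. 213.] [262. 298.]
[318. 211.] [319. 298.]
```

View pics/wrist1.png

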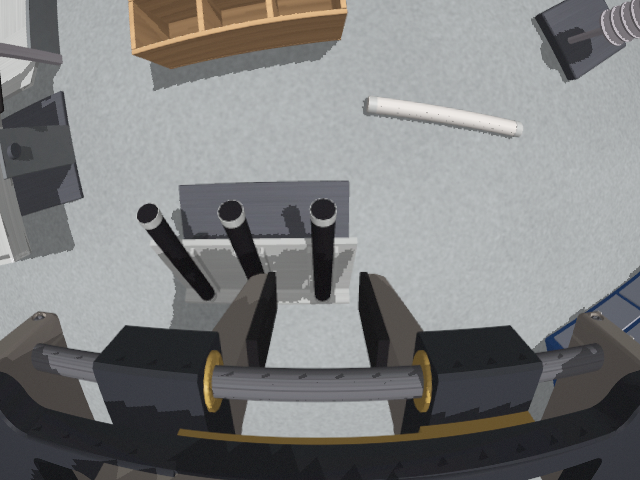

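```bash
python3 - <<'E'
from h import *
st()
E
```

```text
t 1.0 p [ 0.4236 -0.3411  0.2289] q [ 0.68  0.28 -0.08  1.85  0.02  1.02 -1.16] F [2.7 4.3 0.3] w 0.0413
xhead -100.8 z [ 0.003  0.004 -1.   ]
```

Call:
servo_tool(turn=[[0,0,0],[0,0,0],[0,0,0],[0,0,0],[0,0,0],[0,0,0]], xyz=[[2,0,0],[0,0,40],[0,0,40],[0,0,30],[0,0,10],[0,0,0]], hand=[45,45,45,45,45,45])

```text
t: 1.6
eef_pos: [0.415, -0.3522, 0.1073]
orientation: [-0.001, -0.635, 0.772, 0.001]
force: [0.4, -0.3, -0.2]
grip_width: 0.0416
```

```bash
python3 - <<'E'
from h import *
st();d=snap("wrist",2)
E
```

```text
t 1.6 p [ 0.415  -0.3522  0.1073] q [ 0.69  0.43 -0.06  1.94  0.04  0.77 -1.16] F [ 0.4 -0.3 -0.2] w 0.0416
xhead -101.1 z [-0.003  0.002 -1.   ]
```

View pics/wrist2.png

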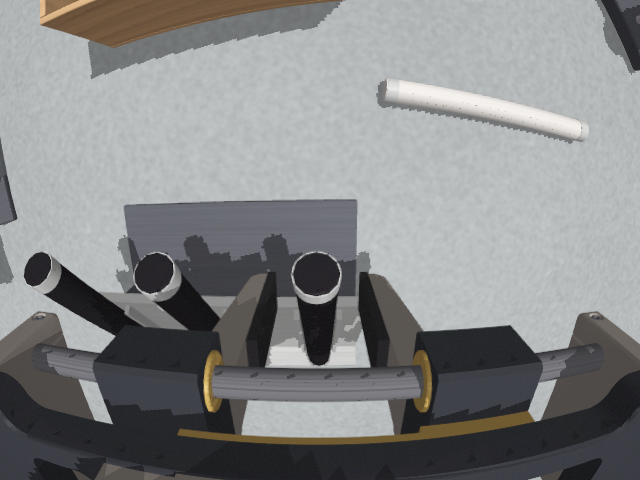

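```bash
python3 - <<'E'
from h import *
Q=pose(-101,-24);g=E[2]-.033*U+[0,-.002,0]
plan([(G(g,Q),Q,4)],45)
E
```

```text
{"turn": [[-0.105, 0.0, -0.001], [-0.104, 0.0, -0.0], [-0.105, 0.0, -0.001], [-0.105, 0.0, -0.0]]} {"xyz": [[0, 2, -1], [-1, 1, 0], [0, 2, 0], [0, 2, -1]]} hand 45
```

Call:
servo_tool(turn=[[-0.105,0,0],[-0.105,0,0],[-0.105,0,0],[-0.105,0,0],[0,0,0],[0,0,0],[0,0,0],[0,0,0]], xyz=[[0,2,-1],[-1,1,0],[0,2,0],[0,2,-1],[0,0,0],[0,0,0],[0,0,0],[0,0,0]], hand=[45,45,45,45,45,0,0,0])

```text
t: 2.45
eef_pos: [0.4096, -0.3502, 0.1127]
orientation: [-0.132, -0.621, 0.756, 0.16]
force: [-0.5, 0.5, 0.5]
grip_width: 0.0193
```

```bash
python3 - <<'E'
from h import *
st()
E
```

```text
t 2.5 p [ 0.4096 -0.3502  0.1127] q [ 0.55  0.63  0.01  1.67  0.15  1.24 -1.28] F [-0.5  0.5  0.5] w 0.0193
xhead -101.2 z [-0.398  0.078 -0.914]
```

```bash
cat > plan_t.py <<'E'
from h import *
# carry tube to pocket i: lift then go over the pocket upright
i=int(sys.argv[1]);tl=float(sys.argv[2]);p,R,s=cur()
g0=p+R.apply([0,0,-.019]);print("grasp",g0)
Q=pose(-94.3,tl)
a=plan([(p+[0,0,.16],R,5)],0,(p,R))
plan([(G(cup(i,.285),Q),Q,None)],0,a)
E
python3 plan_t.py -1 21
```

```text
grasp [ 0.41717859 -0.35171646  0.13010582]
{"turn": [[0.0, 0.0, 0.0], [0.0, 0.0, 0.0], [0.0, 0.0, 0.0], [0.0, 0.0, 0.0], [0.0, 0.0, 0.0]]} {"xyz": [[0, 13, -29], [0, 13, -29], [0, 13, -30], [0, 13, -29], [0, 13, -29]]} hand 0
{"turn": [[0.131, 0.0, -0.02], [0.13, 0.001, -0.021], [0.131, 0.0, -0.02], [0.13, 0.0, -0.021], [0.131, 0.001, -0.02], [0.131, 0.0, -0.021]]} {"xyz": [[-3, -33, -14], [-2, -35, -9], [-1, -36, -5], [-1, -36, 0], [0, -36, 5], [1, -35, 9]]} hand 0
```

Call:
servo_tool(turn=[[0,0,0],[0,0,0],[0,0,0],[0,0,0],[0,0,0],[0,0,0]], xyz=[[0,0,0],[0,13,-29],[0,13,-29],[0,13,-30],[0,13,-29],[0,13,-29]], hand=[0,0,0,0,0,0])

```text
t: 3.05
eef_pos: [0.41, -0.3497, 0.273]
orientation: [-0.132, -0.621, 0.755, 0.161]
force: [0.8, 0.1, -0.9]
grip_width: 0.0176
```

Call:
servo_tool(turn=[[0.131,0,-0.02],[0.131,0,-0.02],[0.131,0,-0.02],[0.131,0,-0.02],[0.131,0,-0.02],[0.131,0,-0.02],[0,0,0],[0,0,0]], xyz=[[-3,-33,-14],[-2,-35,-9],[-1,-36,-5],[-1,-36,0],[0,-36,5],[1,-35,9],[0,0,0],[0,0,0]], hand=[0,0,0,0,0,0,0,0])

```text
t: 3.85
eef_pos: [0.6243, -0.3751, 0.2657]
orientation: [0.124, -0.668, 0.722, -0.131]
force: [0.6, -0.3, -0.9]
grip_width: 0.0172
```

```bash
python3 - <<'E'
from h import *
st();snap("scene",3);snap("wrist",3);print(G(cup(-1,.285),pose(-94.3,21)))
s=cv2.imread("pics/scene3.png")[80:320,80:340];cv2.imwrite("pics/s3c.png",cv2.resize(s,None,fx=2.4,fy=2.4))
E
```

```text
t 3.9 p [ 0.6243 -0.3751  0.2657] q [ 0.68  0.41 -0.14  1.63 -0.16  0.79 -1.  ] F [ 0.6 -0.3 -0.9] w 0.0172
xhead -94.4 z [ 0.355 -0.024 -0.935]
[ 0.62451612 -0.37553882  0.26726197]
```

View pics/s3c.png

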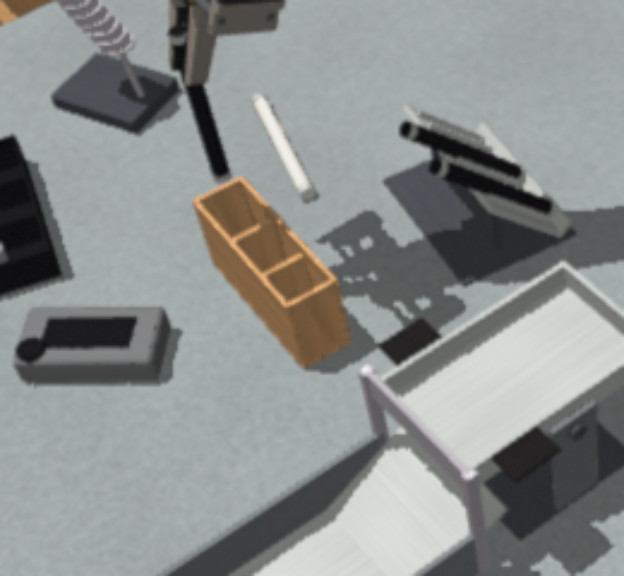

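View pics/wrist3.png

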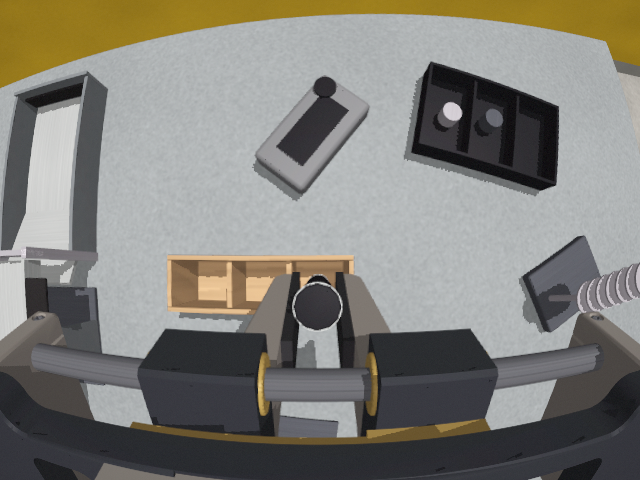

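```bash
python3 - <<'E'
from h import *
S=load("scene3");T=snap("top",3)
print("pred low",proj(S,cup(-1,.138)),"seen 172.5 153.8; grasp",proj(S,cup(-1,.285)))
print(proj(T,cup(-1,.138)),proj(T,cup(-1,.318)))
for y in range(110,158,4):
    r=S["img"][y,140:200].max(1);ix=np.where(r<40)[0];print(y,ix.min()+140 if len(ix) else None,ix.max()+140 if len(ix) else None)
# model line in scene
print([proj(S,cup(-1,z)).round(1) for z in (.14,.18,.22)])
t=cv2.imread("pics/top3.png")[150:330,390:570];cv2.imwrite("pics/t3c.png",cv2.resize(t,None,fx=3.3,fy=3.3))
E
```

```text
pred low [173.06956167 152.98711759] seen 172.5 153.8; grasp [158.13795831 103.56879704]
[503.57639187 198.66873517] [533.70143867 176.96463491]
110 156 156
114 None None
118 149 164
122 145 165
126 142 166
130 140 168
134 164 169
138 165 170
142 166 171
146 168 173
150 169 174
154 None None
[array([172.9, 152.4]), array([169.1, 139.7]), array([165.1, 126.5])]
```

View pics/t3c.png

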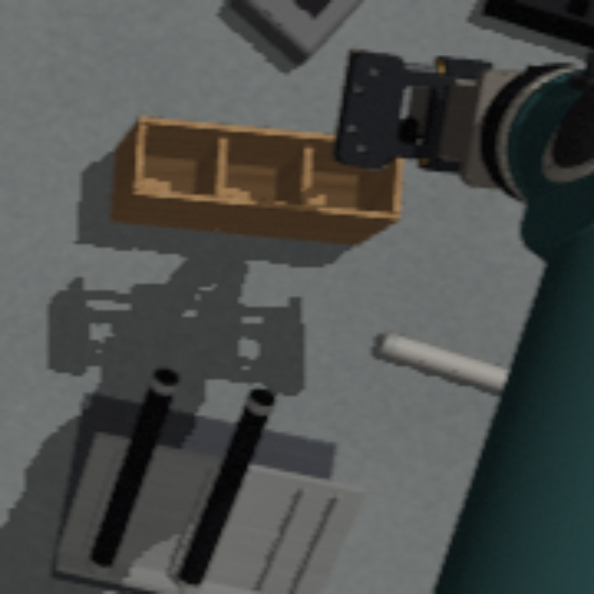

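The tube hangs upright over the right pocket: its line in the scene view is within 1 px of the prediction. Lowering it now.

Call:
servo_tool(turn=[[0,0,0],[0,0,0],[0,0,0],[0,0,0],[0,0,0],[0,0,0],[0,0,0]], xyz=[[0,9,24],[0,9,24],[0,10,25],[0,9,24],[0,7,18],[0,2,5],[0,0,0]], hand=[0,0,0,0,0,0,0])

```text
t: 4.7
eef_pos: [0.6262, -0.3744, 0.1375]
orientation: [0.125, -0.668, 0.721, -0.132]
force: [0.5, -0.5, 0.4]
grip_width: 0.0176
```

```bash
python3 - <<'E'
from h import *
st();p,R,s=cur();print(p+R.apply([0,0,-.019]),cup(-1,.158))
E
```

```text
t 4.7 p [ 0.6262 -0.3744  0.1375] q [ 0.69  0.55 -0.16  1.73 -0.17  0.55 -0.95] F [ 0.5 -0.5  0.4] w 0.0176
xhead -94.4 z [ 0.357 -0.024 -0.934]
[ 0.61940555 -0.37398447  0.15525705] [ 0.6177263  -0.37502829  0.158     ]
```

Call:
servo_tool(turn=[[0,0,0],[0,0,0],[0,0,0],[0,0,0],[0,0,0],[0,0,0],[0,0,0]], xyz=[[0,1,3],[0,0,0],[0,0,0],[0,0,0],[0,0,0],[0,0,-20],[0,0,-40]], hand=[0,0,30,45,45,45,45])

```text
t: 5.4
eef_pos: [0.6033, -0.3714, 0.1872]
orientation: [0.125, -0.668, 0.722, -0.13]
force: [0.7, 0.1, 0.5]
grip_width: 0.0412
```

Call:
servo_tool(turn=[[-0.13,0,0],[-0.13,0,0],[-0.13,0,0],[0,0,0]], xyz=[[0,0,-45],[0,20,-45],[0,40,-20],[0,0,0]], hand=[45,45,45,45])

```text
t: 5.8
eef_pos: [0.5181, -0.3677, 0.288]
orientation: [-0.005, -0.68, 0.733, 0.005]
force: [1.5, -0.6, -1.4]
grip_width: 0.0417
```

```bash
python3 - <<'E'
from h import *
st();snap("wrist",4);snap("scene",4)
s=cv2.imread("pics/scene4.png")[80:320,80:340];cv2.imwrite("pics/s4c.png",cv2.resize(s,None,fx=2.4,fy=2.4))
Q=pose(-101,-24);g=E[1]-.033*U+[0,-.002,0]
p,R,_=cur();a=plan([(G(g,Q)+[0,0,.11],Q,None)],45)
plan([(G(g,Q),Q,3)],45,a)
E
```

```text
t 5.8 p [ 0.5181 -0.3677  0.288 ] q [ 0.59  0.39 -0.04  1.55  0.02  1.22 -1.1 ] F [ 1.5 -0.6 -1.4] w 0.0417
xhead -94.3 z [-0.013  0.001 -1.   ]
{"turn": [[-0.135, -0.007, 0.038], [-0.134, -0.007, 0.039], [-0.135, -0.007, 0.038]]} {"xyz": [[-24, 34, 22], [-22, 31, 27], [-21, 29, 30]]} hand 45
{"turn": [[0.0, -0.0, 0.0], [0.0, -0.0, 0.0], [0.0, -0.001, 0.0]]} {"xyz": [[0, -15, 34], [0, -15, 33], [0, -15, 34]]} hand 45
```

View pics/s4c.png

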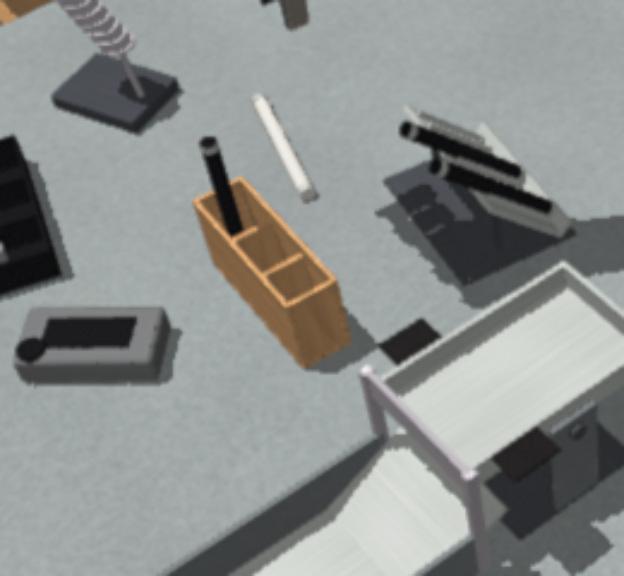

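View pics/wrist4.png

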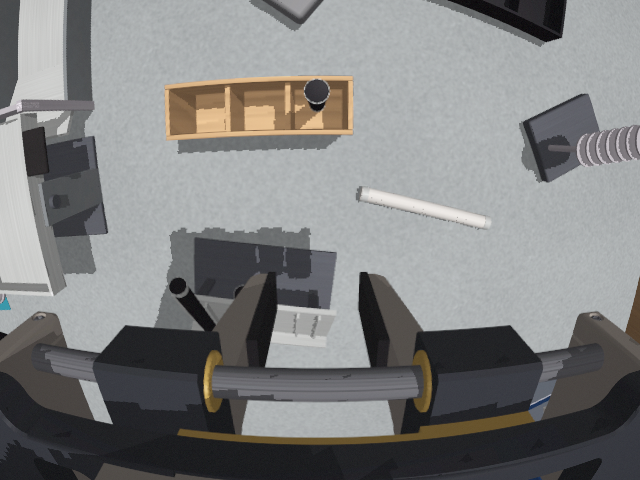

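The first tube stands in its pocket, at wrist (317,95). Next is the middle tube.

Call:
servo_tool(turn=[[-0.135,-0.007,0.038],[-0.135,-0.007,0.038],[-0.135,-0.007,0.038],[0,0,0],[0,0,0]], xyz=[[-24,34,22],[-22,31,27],[-21,29,30],[0,0,0],[0,0,0]], hand=[45,45,45,45,45])

```text
t: 6.4
eef_pos: [0.4206, -0.2874, 0.2189]
orientation: [-0.133, -0.623, 0.754, 0.162]
force: [-0.6, 0.5, 0.1]
grip_width: 0.0414
```

```bash
python3 - <<'E'
from h import *
st()
Q=pose(-101,-24);g=E[1]-.033*U+[0,-.002,0]
d=snap("wrist",5);d["fish"]=1
plan([(G(g,Q),Q,3)],45)
print(proj(d,E[1]),proj(d,E[0]))
E
```

```text
t 6.4 p [ 0.4206 -0.2874  0.2189] q [ 0.47  0.47 -0.01  1.66  0.11  1.42 -1.34] F [-0.6  0.5  0.1] w 0.0414
xhead -100.9 z [-0.403  0.078 -0.912]
{"turn": [[0.0, -0.0, 0.0], [0.001, -0.001, 0.001], [0.0, 0.0, -0.0]]} {"xyz": [[0, -15, 34], [-1, -15, 33], [0, -15, 34]]} hand 45
[312.94541376 166.33212901] [203.98183644 173.53793545]
```

View pics/wrist5.png

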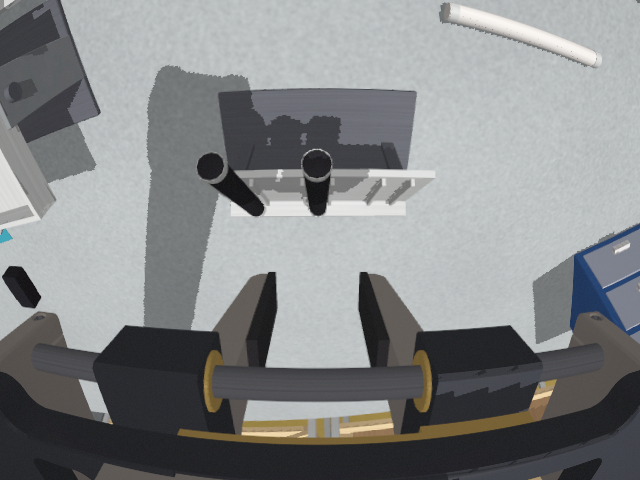

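Call:
servo_tool(turn=[[0,0,0],[0,0,0],[0,0,0],[0,0,0],[0,0,0],[0,0,0],[0,0,0],[0,0,0]], xyz=[[0,-15,34],[0,-15,33],[0,-10,22],[0,-5,12],[0,0,0],[0,0,0],[0,0,0],[0,0,0]], hand=[45,45,45,45,45,0,0,0])

```text
t: 7.25
eef_pos: [0.4209, -0.2882, 0.1114]
orientation: [-0.133, -0.622, 0.754, 0.16]
force: [0.2, 0.2, -0.5]
grip_width: 0.0196
```

Call:
servo_tool(turn=[[0,0,0],[0,0,0],[0,0,0],[0,0,0],[0,0,0],[0,0,0],[0,0,0],[0,0,0]], xyz=[[0,0,0],[0,13,-29],[0,13,-29],[0,13,-30],[0,13,-29],[0,13,-29],[0,0,0],[0,0,0]], hand=[0,0,0,0,0,0,0,0])

```text
t: 8.05
eef_pos: [0.4208, -0.2877, 0.2705]
orientation: [-0.133, -0.622, 0.754, 0.161]
force: [0.1, 0.6, -1.2]
grip_width: 0.0177
```

```bash
python3 - <<'E'
from h import *
st();snap("wrist",6)
Q=pose(-94.3,21)
plan([(G(cup(0,.285),Q),Q,6)],0)
E
```

```text
t 8.1 p [ 0.4208 -0.2877  0.2705] q [ 0.46  0.42 -0.    1.61  0.11  1.52 -1.33] F [ 0.1  0.6 -1.2] w 0.0177
xhead -100.9 z [-0.401  0.076 -0.913]
{"turn": [[0.131, 0.0, -0.02], [0.132, 0.001, -0.02], [0.131, 0.001, -0.019], [0.132, -0.0, -0.02], [0.131, 0.0, -0.02], [0.131, 0.001, -0.02]]} {"xyz": [[-2, -32, -14], [-2, -34, -10], [0, -34, -5], [-1, -36, 0], [1, -34, 4], [1, -35, 8]]} hand 0
```

View pics/wrist6.png

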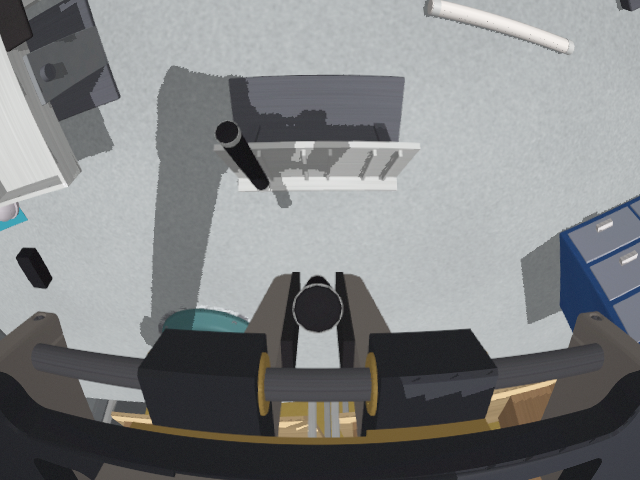

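Call:
servo_tool(turn=[[0.131,0,-0.02],[0.132,0,-0.02],[0.131,0,-0.02],[0.131,0,-0.02],[0.131,0,-0.02],[0.131,0,-0.02],[0,0,0],[0,0,0]], xyz=[[-2,-32,-14],[-2,-34,-10],[0,-34,-5],[-1,-36,0],[1,-34,4],[1,-35,8],[0,0,0],[0,0,0]], hand=[0,0,0,0,0,0,0,0])

```text
t: 8.9
eef_pos: [0.6281, -0.3144, 0.266]
orientation: [0.123, -0.669, 0.721, -0.13]
force: [-0.1, 0.1, -0.6]
grip_width: 0.0171
```

```bash
python3 - <<'E'
from h import *
st();S=snap("scene",7)
s=cv2.imread("pics/scene7.png")[80:320,80:340];cv2.imwrite("pics/s7c.png",cv2.resize(s,None,fx=2.4,fy=2.4))
print([proj(S,cup(0,z)).round(1) for z in (.14,.18,.22)])
for y in range(140,180,4):
    r=S["img"][y,150:220].max(1);ix=np.where(r<40)[0];print(y,ix+150)
Q=pose(-94.3,21);plan([(G(cup(0,.155),Q),Q,6)],0)
E
```

```text
t 8.9 p [ 0.6281 -0.3144  0.266 ] q [ 0.58  0.36 -0.12  1.7  -0.14  0.76 -1.09] F [-0.1  0.1 -0.6] w 0.0171
xhead -94.3 z [ 0.352 -0.022 -0.936]
[array([185.6, 166.4]), array([182. , 153.8]), array([178.2, 140.6])]
140 [165 166 167 175 176 177 178 179 180]
144 [169 170 176 177 178 179 180 181 182]
148 [167 168 169 170 171 172 177 178 179 180 181 182 183]
152 [168 169 170 171 172 173 179 180 181 182 183 184]
156 [169 170 171 172 173 174 180 181 182 183 184 185]
160 [170 171 172 173 174 175 176 181 182 183 184 185 186]
164 [171 172 173 174 175 176 177 182 183 184 185 186 187]
168 [173 174 175 176 177 178]
172 [174 175 176 177 178 179]
176 [175 176 177 178]
{"turn": [[0.001, 0.001, -0.0], [0.001, 0.0, -0.0], [0.001, 0.001, -0.0], [0.0, 0.0, -0.0], [0.001, 0.001, -0.0], [0.001, 0.001, -0.001]]} {"xyz": [[0, 8, 20], [0, 7, 20], [0, 8, 21], [0, 7, 20], [0, 8, 20], [1, 8, 20]]} hand 0
```

View pics/s7c.png

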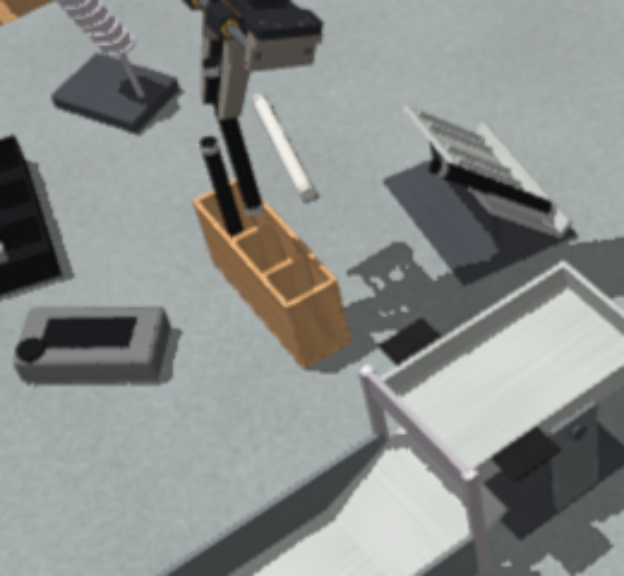

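Within 1 px of the prediction again. Lower, release and retreat.

Call:
servo_tool(turn=[[0,0,0],[0,0,0],[0,0,0],[0,0,0],[0,0,0],[0,0,0],[0,0,0]], xyz=[[0,9,24],[0,9,24],[0,9,25],[0,9,24],[0,7,18],[0,3,8],[0,0,0]], hand=[0,0,0,0,0,0,0])

```text
t: 9.65
eef_pos: [0.631, -0.3141, 0.1362]
orientation: [0.124, -0.669, 0.721, -0.132]
force: [-0.1, -0.4, -1.3]
grip_width: 0.0175
```

Call:
servo_tool(turn=[[0,0,0],[0,0,0],[0,0,0],[0,0,0],[0,0,0],[0,0,0],[0,0,0]], xyz=[[0,0,0],[0,0,0],[0,0,0],[0,0,0],[0,0,0],[0,0,-20],[0,0,-40]], hand=[0,30,45,45,45,45,45])

```text
t: 10.35
eef_pos: [0.6081, -0.3115, 0.1899]
orientation: [0.124, -0.669, 0.721, -0.129]
force: [0.0, -0.3, 0.8]
grip_width: 0.041
```

Call:
servo_tool(turn=[[-0.13,0,0],[-0.13,0,0],[-0.13,0,0],[0,0,0]], xyz=[[0,0,-45],[0,20,-45],[0,40,-20],[0,0,0]], hand=[45,45,45,45])

```text
t: 10.75
eef_pos: [0.5237, -0.3074, 0.2882]
orientation: [-0.003, -0.681, 0.732, 0.004]
force: [0.9, 0.2, -0.5]
grip_width: 0.0415
```

```bash
python3 - <<'E'
from h import *
st();snap("scene",8)
s=cv2.imread("pics/scene8.png")[80:320,80:340];cv2.imwrite("pics/s8c.png",cv2.resize(s,None,fx=2.4,fy=2.4))
Q=pose(-101,-24);g=E[0]-.033*U+[0,-.003,0]
a=plan([(G(g,Q)+[0,0,.11],Q,4)],45)
plan([(G(g,Q),Q,3)],45,a)
E
```

```text
t 10.8 p [ 0.5237 -0.3074  0.2882] q [ 0.5   0.34 -0.04  1.62  0.02  1.19 -1.18] F [ 0.9  0.2 -0.5] w 0.0415
xhead -94.2 z [-0.009  0.001 -1.   ]
{"turn": [[-0.102, -0.006, 0.029], [-0.103, -0.006, 0.03], [-0.102, -0.005, 0.03], [-0.102, -0.006, 0.029]]} {"xyz": [[-19, 25, 16], [-19, 23, 19], [-18, 21, 22], [-17, 20, 24]]} hand 45
{"turn": [[-0.0, -0.0, -0.0], [-0.0, -0.0, -0.0], [-0.0, -0.0, -0.0]]} {"xyz": [[0, -15, 33], [0, -15, 34], [0, -14, 33]]} hand 45
```

View pics/s8c.png

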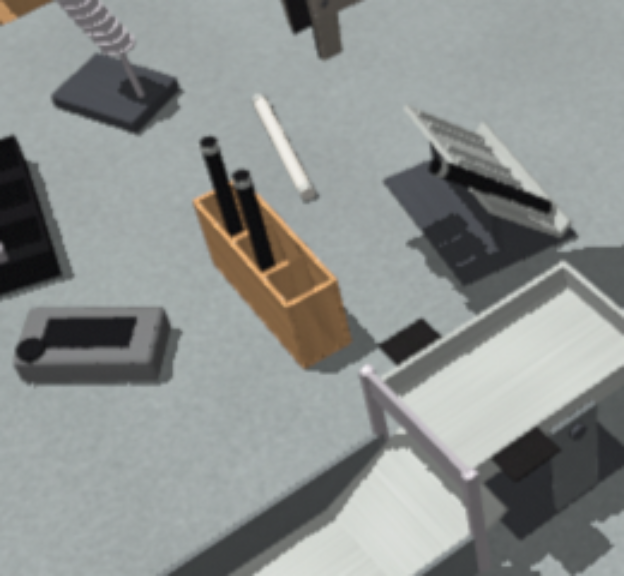

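Two tubes stand. Now the third.

Call:
servo_tool(turn=[[-0.102,-0.006,0.03],[-0.102,-0.006,0.03],[-0.102,-0.006,0.03],[-0.102,-0.006,0.03],[0,0,0],[0,0,0]], xyz=[[-19,25,16],[-19,23,19],[-18,21,22],[-17,20,24],[0,0,0],[0,0,0]], hand=[45,45,45,45,45,45])

```text
t: 11.4
eef_pos: [0.4307, -0.2219, 0.2187]
orientation: [-0.132, -0.622, 0.755, 0.162]
force: [0.5, -0.8, 0.4]
grip_width: 0.0414
```

Call:
servo_tool(turn=[[0,0,0],[0,0,0],[0,0,0],[0,0,0],[0,0,0],[0,0,0],[0,0,0],[0,0,0]], xyz=[[0,-15,34],[0,-15,33],[0,-10,22],[0,-5,12],[0,0,0],[0,0,0],[0,0,0],[0,0,0]], hand=[45,45,45,45,45,0,0,0])

```text
t: 12.2
eef_pos: [0.4309, -0.2219, 0.1104]
orientation: [-0.132, -0.621, 0.755, 0.161]
force: [-0.5, -0.2, -0.7]
grip_width: 0.0198
```

Call:
servo_tool(turn=[[0,0,0],[0,0,0],[0,0,0],[0,0,0],[0,0,0],[0,0,0],[0,0,0],[0,0,0]], xyz=[[0,0,0],[0,13,-29],[0,13,-29],[0,13,-30],[0,13,-29],[0,13,-29],[0,0,0],[0,0,0]], hand=[0,0,0,0,0,0,0,0])

```text
t: 13.0
eef_pos: [0.4306, -0.2217, 0.2696]
orientation: [-0.132, -0.621, 0.755, 0.161]
force: [0.6, 0.5, -2.0]
grip_width: 0.0176
```

```bash
python3 - <<'E'
from h import *
st();snap("wrist",9)
Q=pose(-94.3,21)
plan([(G(cup(1,.285),Q),Q,6)],0)
E
```

```text
t 13.0 p [ 0.4306 -0.2217  0.2696] q [ 0.38  0.38 -0.02  1.67  0.07  1.51 -1.43] F [ 0.6  0.5 -2. ] w 0.0176
xhead -101.1 z [-0.4    0.08  -0.913]
{"turn": [[0.131, 0.001, -0.02], [0.132, 0.001, -0.021], [0.131, 0.0, -0.02], [0.131, 0.001, -0.02], [0.131, 0.001, -0.021], [0.132, 0.001, -0.02]]} {"xyz": [[-1, -31, -14], [-1, -33, -9], [0, -34, -6], [1, -35, 0], [2, -34, 3], [2, -33, 9]]} hand 0
```

View pics/wrist9.png

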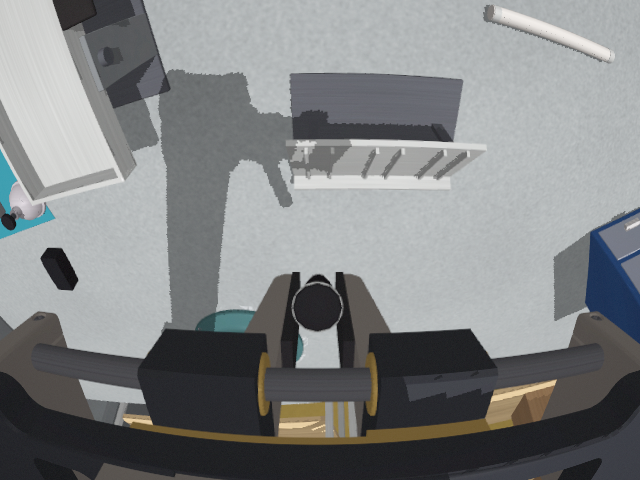

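Call:
servo_tool(turn=[[0.131,0,-0.02],[0.131,0,-0.02],[0.131,0,-0.02],[0.131,0,-0.02],[0.131,0,-0.02],[0.132,0,-0.02],[0,0,0],[0,0,0]], xyz=[[-1,-31,-14],[-1,-33,-9],[0,-34,-6],[1,-35,0],[2,-34,3],[2,-33,9],[0,0,0],[0,0,0]], hand=[0,0,0,0,0,0,0,0])

```text
t: 13.85
eef_pos: [0.6322, -0.2543, 0.2653]
orientation: [0.124, -0.668, 0.723, -0.13]
force: [-0.6, 0.3, -0.3]
grip_width: 0.0175
```

```bash
python3 - <<'E'
from h import *
st();S=snap("scene",10);print(G(cup(1,.285),pose(-94.3,21)))
print([proj(S,cup(1,z)).round(1) for z in (.14,.18,.22)])
for y in range(150,190,4):
    r=S["img"][y,170:220].max(1);ix=np.where(r<40)[0];print(y,ix+170)
E
```

```text
t 13.8 p [ 0.6322 -0.2543  0.2653] q [ 0.48  0.31 -0.11  1.76 -0.11  0.73 -1.2 ] F [-0.6  0.3 -0.3] w 0.0175
xhead -94.5 z [ 0.352 -0.022 -0.936]
[ 0.63366353 -0.25388224  0.26726197]
[array([198.9, 181.1]), array([195.5, 168.6]), array([192. , 155.4])]
150 [170 171 172 187 188 189 190 191 192 193]
154 [170 171 172 173 178 179 180 188 189 190 191 192 193 194]
158 [170 171 172 173 174 175 183 184 189 190 191 192 193 194 195]
162 [171 172 173 174 175 176 180 181 182 183 184 185 190 191 192 193 194 195
 196]
166 [172 173 174 175 176 177 181 182 183 184 185 186 187 191 192 193 194 195
 196 197]
170 [173 174 175 176 177 178 179 182 183 184 185 186 187 188 192 193 194 195
 196 197 198]
174 [175 176 177 178 179 180 183 184 185 186 187 188 189 193 194 195 196 197
 198 199]
178 [185 186 187 188 189 190 195 196 197 198 199 200]
182 [186 187 188 189 190 191]
186 [187 188 189 190 191 192]
```

Call:
servo_tool(turn=[[0,0,0],[0,0,0],[0,0,0],[0,0,0],[0,0,0],[0,0,0],[0,0,0]], xyz=[[0,9,24],[0,9,24],[0,9,25],[0,9,24],[0,7,18],[0,3,8],[0,0,0]], hand=[0,0,0,0,0,0,0])

```text
t: 14.6
eef_pos: [0.6345, -0.2536, 0.1346]
orientation: [0.125, -0.668, 0.722, -0.131]
force: [-0.1, -0.4, -0.4]
grip_width: 0.0176
```

Call:
servo_tool(turn=[[0,0,0],[0,0,0],[0,0,0],[0,0,0],[0,0,0],[0,0,0],[0,0,0]], xyz=[[0,0,0],[0,0,0],[0,0,0],[0,0,0],[0,0,0],[0,0,-20],[0,0,-40]], hand=[0,30,45,45,45,45,45])

```text
t: 15.3
eef_pos: [0.6122, -0.2517, 0.1894]
orientation: [0.124, -0.668, 0.722, -0.129]
force: [0.2, -0.1, 0.7]
grip_width: 0.0414
```

Call:
servo_tool(turn=[[-0.13,0,0],[-0.13,0,0],[-0.13,0,0],[0,0,0]], xyz=[[0,0,-45],[0,20,-45],[0,40,-20],[0,0,0]], hand=[45,45,45,45])

```text
t: 15.7
eef_pos: [0.529, -0.247, 0.2844]
orientation: [0.001, -0.68, 0.733, 0.002]
force: [0.9, -0.1, -0.2]
grip_width: 0.0414
```

```bash
python3 - <<'E'
from h import *
st();snap("scene",11);snap("top",11)
Q=pose(-171,0)
a=plan([([.45,0.0,.29],Q,None),([.5,.25,.25],Q,None)],100)
E
```

```text
t 15.7 p [ 0.529  -0.247   0.2844] q [ 0.42  0.3  -0.05  1.69  0.01  1.16 -1.28] F [ 0.9 -0.1 -0.2] w 0.0414
xhead -94.4 z [-0.001  0.004 -1.   ]
{"turn": [[0.001, 0.0, 0.134], [0.0, 0.001, 0.134], [0.001, -0.0, 0.133], [0.0, 0.0, 0.134], [0.001, 0.001, 0.134], [0.001, -0.0, 0.134], [0.0, 0.0, 0.134], [0.001, 0.001, 0.133]]} {"xyz": [[-24, 10, -1], [-22, 13, -1], [-21, 15, 0], [-18, 19, -1], [-16, 20, -1], [-13, 23, -1], [-9, 24, -1], [-7, 25, -1]]} hand 100
{"turn": [[0.0, -0.0, 0.134], [0.001, 0.0, 0.134], [-0.0, 0.0, -0.0], [-0.0, 0.0, -0.0], [-0.0, 0.0, -0.0], [-0.0, 0.0, -0.0], [-0.0, 0.0, -0.0], [-0.0, 0.0, -0.0]]} {"xyz": [[-3, 25, -1], [1, 26, 0], [-15, 40, 7], [-15, 40, 6], [-14, 40, 7], [-15, 40, 6], [-15, 39, 7], [-15, 40, 7]]} hand 100
```

View pics/scene11.png

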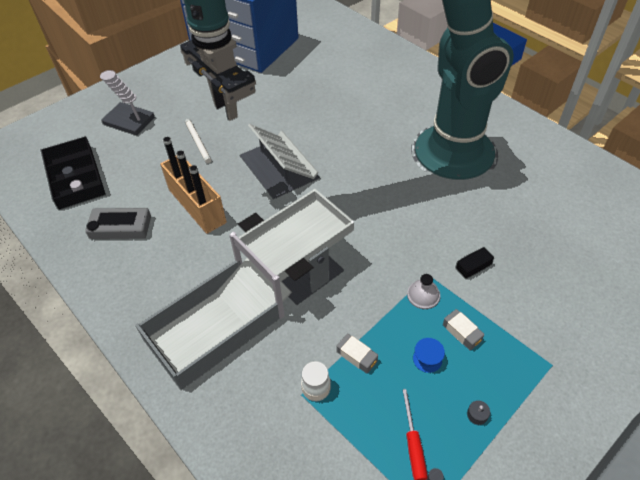

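View pics/top11.png

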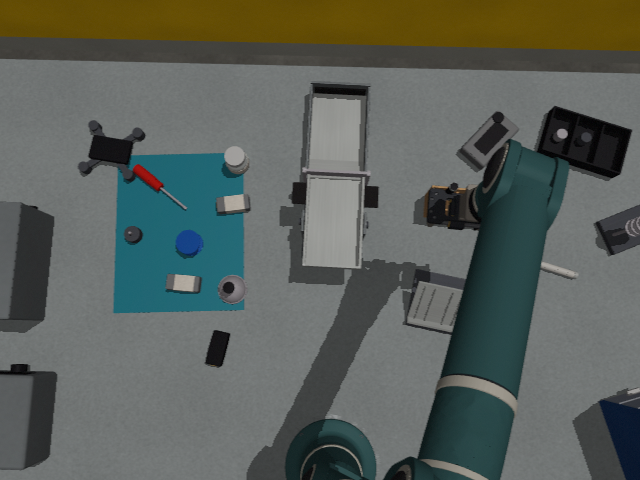

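All three tubes stand in the cup, at scene (170,150), (182,165) and (196,180). The packs haven't moved. Measuring clearances before I go to the packs.

```bash
python3 - <<'E'
from h import *
T=load("top0");S=load("scene0")
print("jar",plane(T,235,156,.07)[:2],"spool",plane(T,189,242.5,.038)[:2])
S=load("scene11")
# pack centres in scene by label masks
img=S["img"].astype(int)
m=((img.min(2)>150)&(img[:,:,0]>=img[:,:,2]+3)).astype(np.uint8)
for x0,x1,y0,y1 in [(335,380,330,375),(440,486,305,350)]:
    sub=np.zeros_like(m);sub[y0:y1,x0:x1]=m[y0:y1,x0:x1]
    c=max(cv2.findContours(sub,0,2)[0],key=cv2.contourArea);q=cv2.minAreaRect(c);print(q,plane(S,*q[0],.03))
T=load("top11");img=T["img"].astype(int)
for x0,x1,y0,y1 in [(212,255,190,218),(162,205,270,298)]:
    g=((img.min(2)>55)&(img[:,:,2]-img[:,:,0]<25)).astype(np.uint8)
    sub=np.zeros_like(g);sub[y0:y1,x0:x1]=g[y0:y1,x0:x1]
    if x0==212: sub[:,246:]=0
    c=max(cv2.findContours(sub,0,2)[0],key=cv2.contourArea);print(cv2.minAreaRect(c))
t=T["img"][:,:,::-1]
a=cv2.resize(t[190:220,208:258],None,fx=8,fy=8);b=cv2.resize(t[268:298,158:208],None,fx=8,fy=8)
cv2.imwrite("pics/packs11.png",np.vstack([a,b]))
E
```

```text
jar [0.72443605 0.25003611] spool [0.51447873 0.35633044]
((354.9621276855469, 348.6845397949219), (24.263534545898438, 18.42231559753418), 38.1572265625) [0.61965808 0.25107586 0.03      ]
((462.0452575683594, 324.4501953125), (25.42702865600586, 16.480484008789062), 42.27368927001953) [0.41877955 0.36234761 0.03      ]
((230.5, 203.5), (27.0, 29.0), 90.0)
((182.44264221191406, 282.63116455078125), (33.04554748535156, 16.3869686126709), 5.19442892074585)
```

View pics/packs11.png

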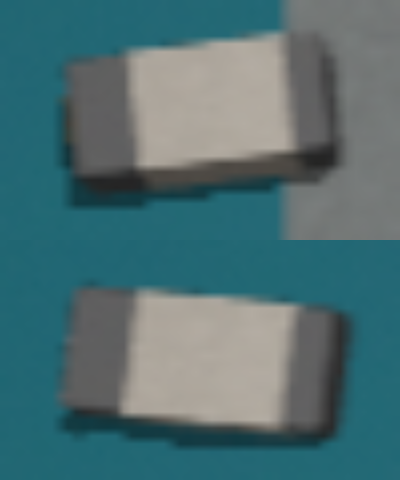

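```bash
cat >> h.py <<'E'
PK=[np.array([.620,.257]),np.array([.419,.367])]
E
python3 - <<'E'
from h import *
Q=pose(-171,0)
a=plan([([.50,0.0,.28],pose(-140),5),([.62,.257,.20],Q,7)],65)
E
```

```text
{"turn": [[0.001, 0.001, 0.159], [0.001, 0.001, 0.16], [0.001, 0.001, 0.159], [0.001, 0.001, 0.16], [0.001, 0.001, 0.159], [-0.0, -0.0, 0.077], [-0.0, -0.0, 0.078], [-0.0, -0.0, 0.077]]} {"xyz": [[-49, 9, 0], [-46, 17, 1], [-43, 25, 0], [-39, 31, 0], [-34, 36, 1], [-37, 17, 11], [-35, 20, 12], [-34, 23, 11]]} hand 65
{"turn": [[-0.0, -0.0, 0.077], [-0.0, -0.0, 0.077], [-0.001, -0.0, 0.078], [0.0, -0.0, 0.077]]} {"xyz": [[-31, 25, 11], [-30, 27, 12], [-28, 30, 11], [-25, 32, 11]]} hand 65
```

```bash
python3 - <<'E'
from h import *
Q=pose(-171,0)
a=plan([([.50,0.0,.28],pose(-140),7),([.62,.257,.20],Q,8)],65)
E
```

```text
{"turn": [[0.001, 0.001, 0.114], [0.0, 0.0, 0.114], [0.001, 0.001, 0.114], [0.001, 0.001, 0.113], [0.0, 0.0, 0.114], [0.001, 0.001, 0.114], [0.001, 0.0, 0.114], [-0.0, 0.0, 0.068]]} {"xyz": [[-35, 7, 0], [-34, 10, 1], [-32, 15, 0], [-30, 18, 0], [-29, 21, 0], [-25, 25, 0], [-23, 27, 1], [-32, 15, 10]]} hand 65
{"turn": [[-0.0, 0.0, 0.067], [-0.0, 0.0, 0.068], [-0.0, 0.0, 0.067], [-0.0, 0.0, 0.068], [-0.0, 0.0, 0.068], [-0.0, 0.001, 0.067], [-0.0, -0.0, 0.068]]} {"xyz": [[-31, 17, 10], [-30, 19, 10], [-28, 21, 10], [-27, 23, 10], [-26, 25, 10], [-23, 26, 10], [-22, 28, 10]]} hand 65
```

Call:
servo_tool(turn=[[0,0,0.114],[0,0,0.114],[0,0,0.114],[0,0,0.114],[0,0,0.114],[0,0,0.114],[0,0,0.114],[0,0,0.068]], xyz=[[-35,7,0],[-34,10,1],[-32,15,0],[-30,18,0],[-29,21,0],[-25,25,0],[-23,27,0],[-32,15,10]], hand=[65,65,65,65,65,65,65,65])

```text
t: 16.6
eef_pos: [0.5134, 0.034, 0.2713]
orientation: [-0.0, -0.308, 0.951, 0.004]
force: [1.1, -0.9, 0.2]
grip_width: 0.0598
```

Call:
servo_tool(turn=[[0,0,0.067],[0,0,0.068],[0,0,0.067],[0,0,0.068],[0,0,0.068],[0,0,0.067],[0,0,0.068],[0,0,0]], xyz=[[-31,17,10],[-30,19,10],[-28,21,10],[-27,23,10],[-26,25,10],[-23,26,10],[-22,28,10],[0,0,0]], hand=[65,65,65,65,65,65,65,65])

```text
t: 17.4
eef_pos: [0.5887, 0.2231, 0.2023]
orientation: [-0.013, -0.125, 0.992, 0.003]
force: [-1.3, 1.0, -0.7]
grip_width: 0.0599
```

```bash
python3 - <<'E'
from h import *
d=snap("wrist",12);d["fish"]=1;st()
print(proj(d,[.62,.257,.03]))
plan([([.62,.257,.06],pose(-171),None)],65)
E
```

```text
t 17.4 p [0.5886 0.2197 0.2035] q [-0.99  0.56  0.83  1.69 -0.46  1.12 -2.91] F [-0.3 -0.6 -0.7] w 0.0599
xhead -165.7 z [-0.028  0.004 -1.   ]
[272.45308415 237.96150864]
{"turn": [[0.002, -0.007, 0.023], [0.003, -0.006, 0.023], [0.002, -0.007, 0.023], [0.003, -0.007, 0.023]]} {"xyz": [[-11, 7, 36], [-10, 7, 35], [-10, 7, 36], [-10, 8, 36]]} hand 65
```

View pics/wrist12.png

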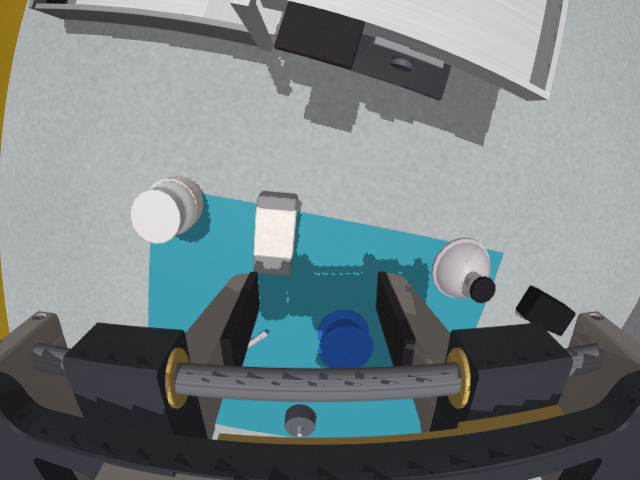

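q7 is at its range limit here, so I'll use the half-turned grasp and turn back the other way.

Call:
servo_tool(turn=[[0,0,-0.145],[0,0,-0.145],[0,0,-0.145],[0,0,-0.145],[0,0,-0.145],[0,0,-0.145],[0,0,-0.145],[0,0,-0.145]], xyz=[[0,0,0],[0,0,0],[0,0,0],[0,0,0],[0,0,0],[0,0,0],[0,0,0],[0,0,0]], hand=[65,65,65,65,65,65,65,65])

```text
t: 18.25
eef_pos: [0.5905, 0.2134, 0.2081]
orientation: [-0.005, -0.646, 0.763, 0.012]
force: [-0.1, 0.0, -0.6]
grip_width: 0.0595
```

Call:
servo_tool(turn=[[0,0,-0.145],[0,0,-0.145],[0,0,-0.145],[0,0,-0.145],[0,0,-0.145],[0,0,-0.145],[0,0,-0.145],[0,0,-0.145]], xyz=[[0,0,0],[0,0,0],[0,0,0],[0,0,0],[0,0,0],[0,0,0],[0,0,0],[0,0,0]], hand=[65,65,65,65,65,65,65,65])

```text
t: 19.05
eef_pos: [0.5905, 0.2136, 0.2083]
orientation: [-0.002, 0.959, -0.284, -0.013]
force: [0.4, -0.1, -0.0]
grip_width: 0.0599
```

```bash
python3 - <<'E'
from h import *
st()
plan([([.62,.257,.20],pose(9),6)],65)
E
```

```text
t 19.1 p [0.5905 0.2136 0.2083] q [-0.61  0.45  0.29  1.67 -0.17  1.06 -0.83] F [ 0.4 -0.1 -0. ] w 0.0599
xhead -33.0 z [-0.024  0.012 -1.   ]
{"turn": [[-0.001, 0.004, -0.122], [-0.001, 0.005, -0.122], [-0.001, 0.004, -0.122], [-0.002, 0.004, -0.123], [-0.001, 0.005, -0.122], [-0.001, 0.004, -0.122]]} {"xyz": [[0, -9, 1], [1, -8, 2], [3, -9, 1], [3, -8, 1], [4, -8, 2], [5, -7, 1]]} hand 65
```

Call:
servo_tool(turn=[[-0.001,0.004,-0.122],[-0.001,0.005,-0.122],[-0.001,0.004,-0.122],[-0.002,0.004,-0.122],[-0.001,0.005,-0.122],[-0.001,0.004,-0.122],[0,0,0]], xyz=[[0,-9,1],[1,-8,2],[3,-9,1],[3,-8,1],[4,-8,2],[5,-7,1],[0,0,0]], hand=[65,65,65,65,65,65,65])

```text
t: 19.75
eef_pos: [0.6197, 0.2585, 0.1998]
orientation: [-0.0, 0.997, 0.076, -0.001]
force: [0.1, -0.9, -0.0]
grip_width: 0.0599
```

```bash
python3 - <<'E'
from h import *
d=snap("wrist",13);d["fish"]=1;st()
print(proj(d,[.62,.257,.03]))
plan([([.62,.257,.06],pose(9),None),([.62,.257,.005],pose(9),2)],65)
E
```

```text
t 19.8 p [0.6196 0.2579 0.1999] q [-0.54  0.52  0.13  1.57 -0.08  1.07 -0.24] F [ 0.6 -0.3  0.3] w 0.0598
xhead 8.5 z [-0.001 -0.    -1.   ]
[317.81692992 215.70593374]
{"turn": [[-0.0, 0.0, -0.003], [-0.0, 0.001, -0.003], [-0.0, 0.0, -0.002], [-0.0, 0.0, -0.0], [-0.0, 0.0, -0.0]]} {"xyz": [[0, 0, 47], [0, 1, 46], [0, 0, 47], [0, 0, 27], [0, 0, 28]]} hand 65
```

View pics/wrist13.png

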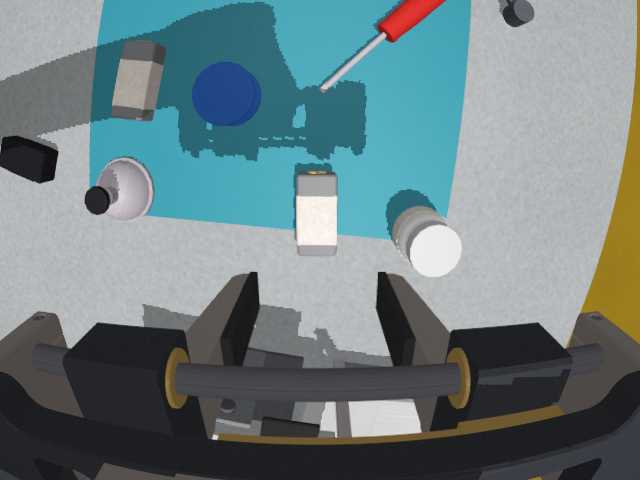

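The pack is centred at (317,215), just where predicted, and lined up with the jaws. Descend and grip.

Call:
servo_tool(turn=[[0,0,0],[0,0,0],[0,0,0],[0,0,0],[0,0,0],[0,0,0]], xyz=[[0,0,47],[0,0,47],[0,0,47],[0,0,30],[0,0,23],[0,0,0]], hand=[65,65,65,65,65,65])

```text
t: 20.4
eef_pos: [0.6177, 0.2569, 0.0034]
orientation: [0.001, 0.997, 0.074, -0.003]
force: [0.0, 0.5, 0.7]
grip_width: 0.0599
```

Call:
servo_tool(turn=[[0,0,0],[0,0,0],[0,0,0],[0,0,0],[0,0,0],[0,0,0],[0,0,0],[0,0,0]], xyz=[[0,0,0],[0,0,0],[0,0,0],[0,0,-20],[0,0,-45],[0,0,-45],[0,0,-45],[0,0,-45]], hand=[0,0,0,0,0,0,0,0])

```text
t: 21.2
eef_pos: [0.6191, 0.2592, 0.2087]
orientation: [0.0, 0.997, 0.076, -0.001]
force: [1.2, -0.2, -1.9]
grip_width: 0.0379
```

```bash
cat >> h.py <<'E'
HT=-1.5
def tray(x,y,z=0):
    h=np.radians(HT);c,s=np.cos(h),np.sin(h);return np.array([.557+c*x-s*y,.008+s*x+c*y,.115+z])
E
python3 - <<'E'
from h import *
d=snap("wrist",14);st()
print(tray(0,0),tray(-60,0))
a=plan([(tray(.01,0,.085),pose(-1.5),None)],0)
plan([(tray(.01,0,.008),pose(-1.5),4)],0,a)
E
```

```text
t 21.2 p [0.6232 0.2609 0.2178] q [-0.54  0.5   0.14  1.55 -0.08  1.08 -0.24] F [2.4 1.2 3.5] w 0.0378
xhead 8.7 z [ 0.011  0.005 -1.   ]
[0.557 0.008 0.115] [-59.4224395   1.5786169   0.115    ]
{"turn": [[-0.001, -0.002, 0.03], [-0.001, -0.002, 0.029], [-0.0, -0.002, 0.03], [-0.001, -0.002, 0.03], [-0.001, -0.001, 0.03], [-0.001, -0.002, 0.029]]} {"xyz": [[-16, 40, 3], [-14, 41, 2], [-13, 41, 3], [-12, 42, 3], [-11, 42, 3], [-10, 42, 3]]} hand 0
{"turn": [[0.0, -0.0, 0.0], [0.0, -0.0, 0.0], [0.0, -0.0, 0.0], [0.0, -0.0, 0.0]]} {"xyz": [[0, 0, 19], [0, 0, 19], [0, 0, 20], [0, 0, 19]]} hand 0
```

View pics/wrist14.png

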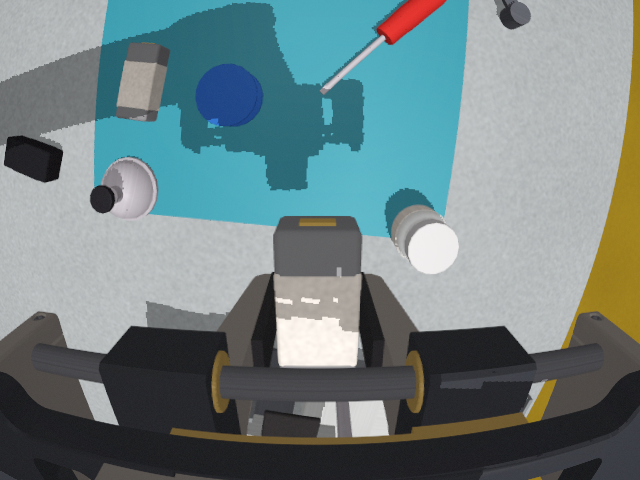

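Call:
servo_tool(turn=[[0,0,0.03],[0,0,0.03],[0,0,0.03],[0,0,0.03],[0,0,0.03],[0,0,0.03],[0,0,0],[0,0,0]], xyz=[[-16,40,1],[-14,41,1],[-13,41,1],[-12,42,1],[-11,42,1],[-10,42,1],[0,0,0],[0,0,0]], hand=[0,0,0,0,0,0,0,0])

```text
t: 22.05
eef_pos: [0.5627, 0.0049, 0.2011]
orientation: [0.0, 1.0, -0.015, -0.0]
force: [0.4, 0.5, -1.7]
grip_width: 0.0381
```

```bash
python3 - <<'E'
from h import *
st();snap("scene",15)
plan([(tray(.03,0,.03),pose(-1.5),2),(tray(.03,0,.006),pose(-1.5),2)],0)
s=cv2.imread("pics/scene15.png")[170:330,210:400];cv2.imwrite("pics/s15c.png",cv2.resize(s,None,fx=3,fy=3))
E
```

```text
t 22.1 p [0.5627 0.0049 0.2011] q [-0.26  0.34  0.24  1.85 -0.09  0.97 -0.01] F [ 0.4  0.5 -1.7] w 0.0381
xhead -1.7 z [-0.    -0.001 -1.   ]
{"turn": [[0.0, 0.0, -0.001], [0.0, 0.001, -0.0], [0.0, -0.0, -0.0], [0.0, -0.0, -0.0]]} {"xyz": [[12, -1, 28], [12, 0, 28], [0, 0, 12], [0, 0, 12]]} hand 0
```

View pics/s15c.png

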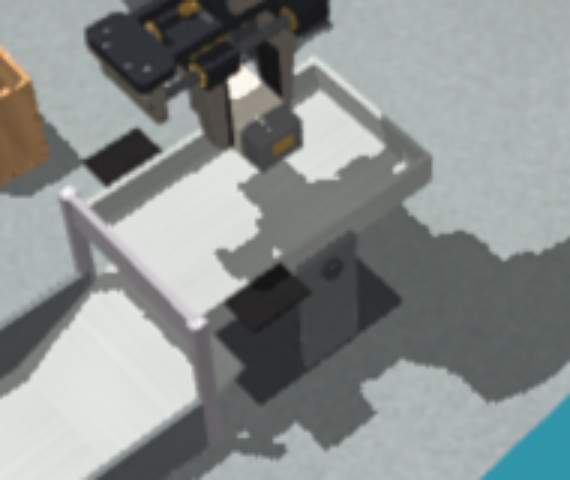

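Call:
servo_tool(turn=[[0,0,0],[0,0,0],[0,0,0],[0,0,0],[0,0,0]], xyz=[[12,-1,28],[12,0,28],[0,0,14],[0,0,8],[0,0,0]], hand=[0,0,0,0,0])

```text
t: 22.6
eef_pos: [0.5869, 0.0074, 0.1232]
orientation: [0.0, 1.0, -0.013, -0.001]
force: [0.4, 0.2, -2.1]
grip_width: 0.038
```

```bash
python3 - <<'E'
from h import *
st()
E
```

```text
t 22.6 p [0.5869 0.0074 0.1232] q [-0.24  0.47  0.22  1.85 -0.13  0.84  0.02] F [ 0.4  0.2 -2.1] w 0.0380
xhead -1.5 z [-0.001 -0.    -1.   ]
```

Call:
servo_tool(turn=[[0,0,0],[0,0,0],[0,0,0],[0,0,0],[0,0,0],[0,0,0],[0,0,0],[0,0,0]], xyz=[[0,0,3],[0,0,0],[0,0,0],[0,0,0],[0,0,0],[0,0,-20],[0,0,-40],[0,0,-40]], hand=[0,0,55,60,60,60,60,60])

```text
t: 23.4
eef_pos: [0.5861, 0.0063, 0.2197]
orientation: [0.001, 1.0, -0.014, -0.002]
force: [0.9, 0.5, -0.8]
grip_width: 0.055
```

```bash
python3 - <<'E'
from h import *
st();snap("scene",16);snap("top",16)
a=plan([([.419,.367,.2],pose(-3.5),9)],60)
E
```

```text
t 23.4 p [0.5861 0.0063 0.2197] q [-0.26  0.36  0.25  1.77 -0.1   1.03 -0.01] F [ 0.9  0.5 -0.8] w 0.0550
xhead -1.6 z [-0.004 -0.002 -1.   ]
{"turn": [[-0.0, -0.001, 0.004], [-0.0, -0.001, 0.003], [-0.0, -0.001, 0.004], [-0.0, -0.001, 0.004], [-0.0, -0.001, 0.004], [-0.0, -0.001, 0.003], [-0.0, -0.001, 0.004], [-0.0, -0.0, 0.004]]} {"xyz": [[-20, -40, 3], [-20, -39, 2], [-21, -39, 3], [-20, -40, 3], [-21, -39, 2], [-21, -39, 3], [-21, -39, 3], [-21, -39, 2]]} hand 60
{"turn": [[-0.0, -0.001, 0.003]]} {"xyz": [[-22, -39, 3]]} hand 60
```

View pics/scene16.png

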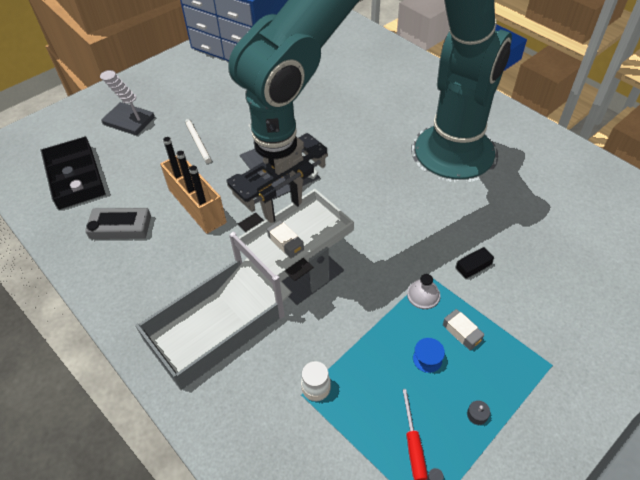

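View pics/top16.png

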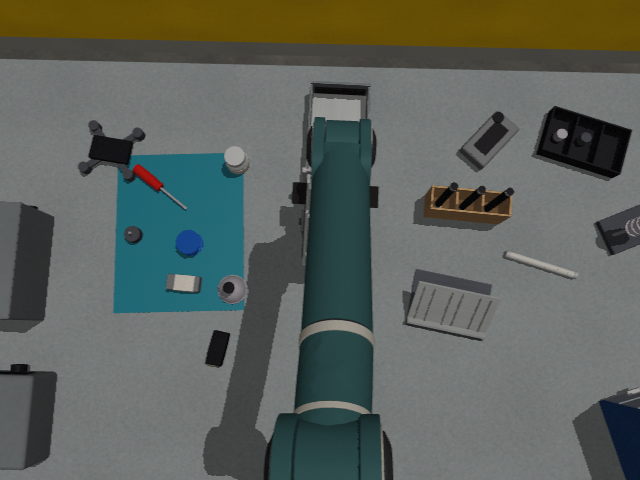

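The first pack lies in the tray, at scene (286,238). The second is still at top (183,284).

Call:
servo_tool(turn=[[0,0,0.004],[0,0,0.004],[0,0,0.004],[0,0,0.004],[0,0,0.004],[0,0,0.004],[0,0,0.004],[0,0,0.004]], xyz=[[-20,-40,3],[-20,-39,3],[-21,-39,3],[-20,-40,3],[-21,-39,3],[-21,-39,3],[-21,-39,3],[-21,-39,3]], hand=[65,65,65,65,65,65,65,65])

```text
t: 24.3
eef_pos: [0.4336, 0.3281, 0.1945]
orientation: [0.001, 1.0, -0.03, -0.001]
force: [1.2, 1.0, -0.3]
grip_width: 0.0599
```

Call:
servo_tool(turn=[[0,0,0],[0,0,0],[0,0,0]], xyz=[[-22,-39,3],[0,0,0],[0,0,0]], hand=[65,65,65])

```text
t: 24.6
eef_pos: [0.4144, 0.3675, 0.1913]
orientation: [0.001, 1.0, -0.028, -0.001]
force: [0.6, -0.2, 0.1]
grip_width: 0.0599
```

```bash
python3 - <<'E'
from h import *
d=snap("wrist",17);d["fish"]=1;st()
print(proj(d,[.419,.367,.03]))
plan([([.419,.367,.055],pose(-3.5),3),([.419,.367,.005],pose(-3.5),2)],65)
E
```

```text
t 24.6 p [0.4154 0.3662 0.1916] q [-0.84  0.33  0.07  1.87 -0.03  0.95 -0.82] F [ 0.4 -0.2  1. ] w 0.0598
xhead -3.4 z [-0.002 -0.003 -1.   ]
[323.10960493 215.81488595]
{"turn": [[0.001, 0.001, 0.001], [0.001, 0.0, 0.0], [0.001, 0.001, 0.001], [-0.0, -0.0, -0.0], [-0.0, -0.0, -0.0]]} {"xyz": [[1, 0, 46], [1, -1, 45], [2, 0, 46], [0, 0, 25], [0, 0, 25]]} hand 65
```

View pics/wrist17.png

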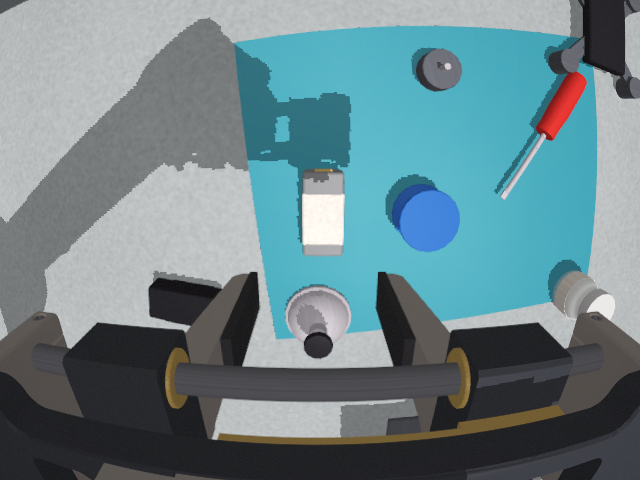

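Call:
servo_tool(turn=[[0,0,0],[0,0,0],[0,0,0],[0,0,0],[0,0,0],[0,0,0]], xyz=[[1,0,46],[1,0,46],[2,0,45],[0,0,30],[0,0,20],[0,0,0]], hand=[65,65,65,65,65,65])

```text
t: 25.25
eef_pos: [0.4194, 0.3636, 0.003]
orientation: [0.002, 1.0, -0.031, -0.002]
force: [-1.0, -0.4, 0.3]
grip_width: 0.0596
```

Call:
servo_tool(turn=[[0,0,0],[0,0,0],[0,0,0],[0,0,0],[0,0,0],[0,0,0],[0,0,0],[0,0,0]], xyz=[[0,0,0],[0,0,0],[0,0,0],[0,0,-20],[0,0,-45],[0,0,-45],[0,0,-45],[0,0,-45]], hand=[0,0,0,0,0,0,0,0])

```text
t: 26.05
eef_pos: [0.4191, 0.3665, 0.208]
orientation: [0.0, 1.0, -0.03, -0.0]
force: [0.3, 0.1, -1.1]
grip_width: 0.0373
```

Call:
servo_tool(turn=[[0,0,0]], xyz=[[0,0,-5]], hand=[0])

```text
t: 26.15
eef_pos: [0.4219, 0.3692, 0.2172]
orientation: [-0.004, 1.0, -0.03, 0.003]
force: [1.0, 0.5, -0.6]
grip_width: 0.0376
```

```bash
python3 - <<'E'
from h import *
d=snap("wrist",18);st()
a=plan([(tray(-.05,0,.09),pose(-1.5),9)],0)
E
```

```text
t 26.2 p [0.421  0.3683 0.2149] q [-0.84  0.31  0.07  1.84 -0.03  0.99 -0.81] F [-0.2  0.3 -1. ] w 0.0378
xhead -3.4 z [ 0.004  0.005 -1.   ]
{"turn": [[-0.001, -0.0, -0.004], [-0.0, -0.001, -0.003], [-0.001, -0.0, -0.004], [-0.0, -0.001, -0.004], [-0.001, -0.0, -0.004], [-0.0, -0.001, -0.003], [-0.001, -0.0, -0.004], [-0.001, -0.001, -0.004]]} {"xyz": [[12, 39, 1], [12, 40, 1], [11, 39, 1], [12, 39, 1], [11, 40, 1], [11, 39, 1], [11, 40, 1], [11, 39, 1]]} hand 0
{"turn": [[-0.0, -0.0, -0.003]]} {"xyz": [[11, 40, 1]]} hand 0
```

View pics/wrist18.png

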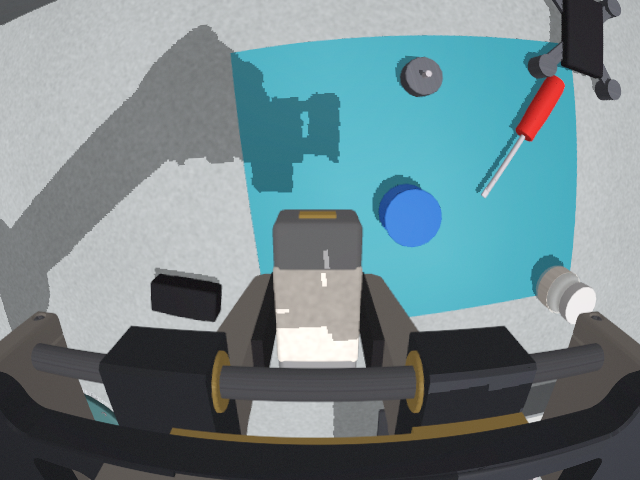

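Call:
servo_tool(turn=[[0,0,-0.004],[0,0,-0.004],[0,0,-0.004],[0,0,-0.004],[0,0,-0.004],[0,0,-0.004],[0,0,-0.004],[0,0,-0.004]], xyz=[[12,39,1],[12,40,1],[11,39,1],[12,39,1],[11,40,1],[11,39,1],[11,40,1],[11,39,1]], hand=[0,0,0,0,0,0,0,0])

```text
t: 27.0
eef_pos: [0.4948, 0.0461, 0.2011]
orientation: [0.001, 1.0, -0.014, -0.002]
force: [0.8, -0.3, -1.1]
grip_width: 0.0377
```

Call:
servo_tool(turn=[[0,0,0],[0,0,0],[0,0,0]], xyz=[[11,40,1],[0,0,0],[0,0,0]], hand=[0,0,0])

```text
t: 27.3
eef_pos: [0.5047, 0.0069, 0.2002]
orientation: [0.001, 1.0, -0.015, -0.002]
force: [-0.8, 0.7, -1.0]
grip_width: 0.0382
```

```bash
python3 - <<'E'
from h import *
st();snap("scene",19)
plan([(tray(-.048,0,.03),pose(-1.5),2),(tray(-.048,0,.005),pose(-1.5),2)],0)
s=cv2.imread("pics/scene19.png")[170:330,210:400];cv2.imwrite("pics/s19c.png",cv2.resize(s,None,fx=3,fy=3))
E
```

```text
t 27.3 p [0.5047 0.0069 0.2002] q [-0.32  0.24  0.27  1.98 -0.08  0.94 -0.03] F [-0.8  0.7 -1. ] w 0.0382
xhead -1.7 z [-0.004 -0.001 -1.   ]
{"turn": [[0.0, 0.002, -0.001], [0.001, 0.002, -0.0], [-0.0, 0.0, -0.0], [-0.0, 0.0, -0.0]]} {"xyz": [[2, -1, 28], [2, 0, 27], [0, 0, 13], [0, 0, 12]]} hand 0
```

View pics/s19c.png

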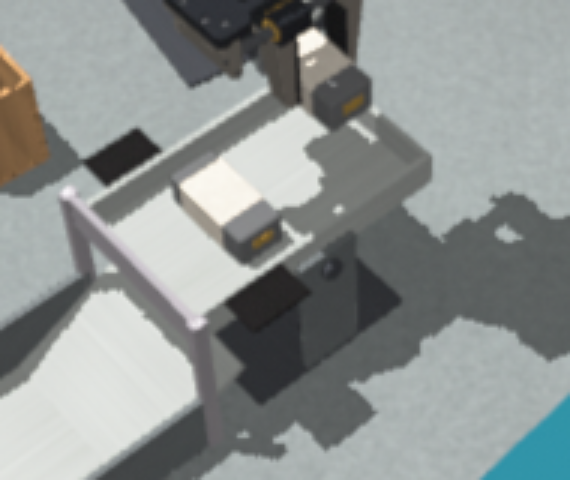

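Call:
servo_tool(turn=[[0,0,0],[0,0,0],[0,0,0],[0,0,0],[0,0,0],[0,0,0]], xyz=[[2,0,28],[2,0,27],[0,0,14],[0,0,9],[0,0,2],[0,0,0]], hand=[0,0,0,0,0,0])

```text
t: 27.95
eef_pos: [0.5097, 0.0089, 0.1217]
orientation: [0.0, 1.0, -0.013, -0.001]
force: [0.7, -0.1, -1.9]
grip_width: 0.0378
```

Call:
servo_tool(turn=[[0,0,0],[0,0,0],[0,0,0],[0,0,0],[0,0,0],[0,0,0],[0,0,0],[0,0,0]], xyz=[[0,0,0],[0,0,0],[0,0,0],[0,0,0],[0,0,-20],[0,0,-40],[0,0,-40],[0,0,0]], hand=[0,52,52,52,52,52,52,52])

```text
t: 28.75
eef_pos: [0.5134, 0.0077, 0.2268]
orientation: [-0.0, 1.0, -0.014, 0.004]
force: [0.3, 0.7, -0.4]
grip_width: 0.0477
```

```bash
python3 - <<'E'
from h import *
st();S=snap("scene",20)
s=cv2.imread("pics/scene20.png")[170:330,210:400];cv2.imwrite("pics/s20c.png",cv2.resize(s,None,fx=3,fy=3))
for y in (.082,-.082):print(tray(.06,y,.025))
print("tab left scene px 299,268 ->",plane(S,299,268.5,.14),"right 251,223",plane(S,251,222.5,.14))
E
```

```text
t 28.8 p [0.5134 0.0077 0.2268] q [-0.32  0.22  0.28  1.94 -0.07  0.98 -0.04] F [ 0.3  0.7 -0.4] w 0.0477
xhead -1.6 z [ 0.009  0.001 -1.   ]
[0.61912595 0.08840128 0.14      ]
[ 0.61483293 -0.07554252  0.14      ]
tab left scene px 299,268 -> [0.61951426 0.08693061 0.14      ] right 251,223 [ 0.61582463 -0.07447619  0.14      ]
```

View pics/s20c.png

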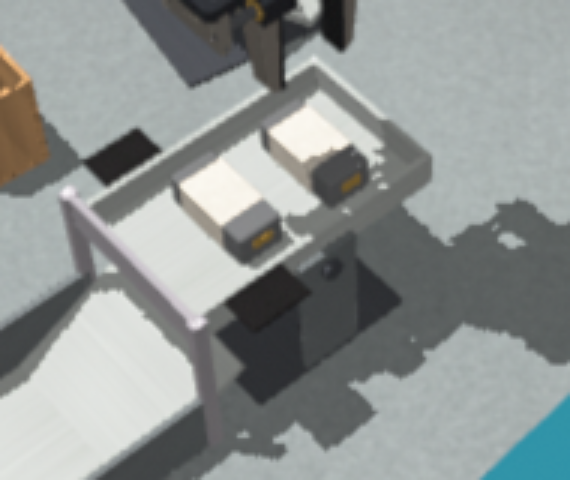

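Both packs lie flat in the level tray. Going to the left tab with the fingers shut.

```bash
python3 - <<'E'
from h import *
st()
a=plan([([.617,.089,.225],pose(-1.5),4),([.617,.089,.155],pose(-1.5),3)],0)
E
```

```text
t 28.8 p [0.5117 0.0078 0.2242] q [-0.32  0.22  0.28  1.95 -0.07  0.98 -0.04] F [-0.6  0.3 -0.8] w 0.0478
xhead -1.6 z [ 0.004  0.    -1.   ]
{"turn": [[-0.0, -0.001, -0.0], [-0.0, -0.001, -0.001], [-0.0, -0.001, -0.0], [-0.0, -0.001, -0.0], [-0.0, -0.0, -0.0], [-0.0, -0.0, -0.0], [-0.0, -0.0, -0.0]]} {"xyz": [[26, -21, 0], [26, -21, 0], [25, -21, 0], [26, -21, -1], [0, 0, 23], [0, 0, 24], [0, 0, 23]]} hand 0
```

Call:
servo_tool(turn=[[0,0,0],[0,0,0],[0,0,0],[0,0,0],[0,0,0],[0,0,0],[0,0,0],[0,0,0]], xyz=[[26,-21,0],[26,-21,0],[26,-21,0],[27,-20,0],[0,0,0],[0,0,23],[0,0,24],[0,0,20]], hand=[0,0,0,0,0,0,0,0])

```text
t: 29.6
eef_pos: [0.6153, 0.0869, 0.1518]
orientation: [0.001, 1.0, -0.014, -0.002]
force: [0.8, 0.3, 0.8]
grip_width: 0.0007
```

Call:
servo_tool(turn=[[0,0,0],[0,0,0]], xyz=[[0,0,0],[0,0,0]], hand=[0,0])

```text
t: 29.8
eef_pos: [0.6163, 0.0871, 0.1537]
orientation: [0.001, 1.0, -0.014, -0.002]
force: [0.0, -0.6, -0.3]
grip_width: 0.0004
```

```bash
python3 - <<'E'
from h import *
st();snap("scene",21)
s=cv2.imread("pics/scene21.png")[170:330,210:400];cv2.imwrite("pics/s21c.png",cv2.resize(s,None,fx=3,fy=3))
E
```

```text
t 29.8 p [0.6163 0.0871 0.1537] q [-0.37  0.49  0.24  1.74 -0.14  0.93 -0.11] F [ 0.  -0.6 -0.3] w 0.0004
xhead -1.6 z [-0.003 -0.002 -1.   ]
```

View pics/s21c.png

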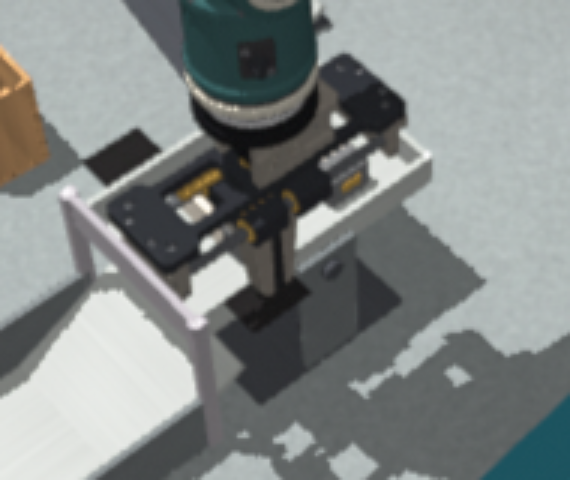

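Call:
servo_tool(turn=[[0,0,0],[0,0,0],[0,0,0],[0,0,0]], xyz=[[0,-2,12],[0,0,8],[0,0,8],[0,0,0]], hand=[0,0,0,0])

```text
t: 30.25
eef_pos: [0.6219, 0.09, 0.1295]
orientation: [-0.0, 1.0, -0.014, 0.005]
force: [4.2, -0.9, 14.1]
grip_width: 0.0003
```

Call:
servo_tool(turn=[[0,0,0],[0,0,0]], xyz=[[0,0,4],[0,0,0]], hand=[0,0])

```text
t: 30.45
eef_pos: [0.6226, 0.09, 0.1263]
orientation: [-0.0, 1.0, -0.014, 0.006]
force: [4.8, -1.0, 14.6]
grip_width: 0.0002
```

Call:
servo_tool(turn=[[0,0,0],[0,0,0]], xyz=[[0,0,3],[0,0,0]], hand=[0,0])

```text
t: 30.65
eef_pos: [0.6231, 0.09, 0.1237]
orientation: [-0.0, 1.0, -0.014, 0.006]
force: [4.7, -0.1, 14.3]
grip_width: 0.0006
```

Not at the stop yet: the force is still only the spring's.

Call:
servo_tool(turn=[[0,0,0],[0,0,0]], xyz=[[0,0,4],[0,0,0]], hand=[0,0])

```text
t: 30.85
eef_pos: [0.6235, 0.09, 0.1197]
orientation: [-0.0, 1.0, -0.014, 0.007]
force: [5.9, -0.7, 12.9]
grip_width: 0.0007
```

Call:
servo_tool(turn=[[0,0,0],[0,0,0]], xyz=[[0,0,4],[0,0,0]], hand=[0,0])

```text
t: 31.05
eef_pos: [0.6237, 0.09, 0.1155]
orientation: [-0.0, 1.0, -0.014, 0.007]
force: [6.5, -0.4, 13.9]
grip_width: 0.0007
```

```bash
python3 - <<'E'
from h import *
st();snap("scene",22)
s=cv2.imread("pics/scene22.png")[170:390,130:370];cv2.imwrite("pics/s22c.png",cv2.resize(s,None,fx=2.7,fy=2.7))
E
```

```text
t 31.1 p [0.6237 0.09   0.1155] q [-0.37  0.54  0.23  1.76 -0.15  0.85 -0.1 ] F [ 6.5 -0.4 13.9] w 0.0007
xhead -1.6 z [ 0.014  0.001 -1.   ]
```

View pics/s22c.png

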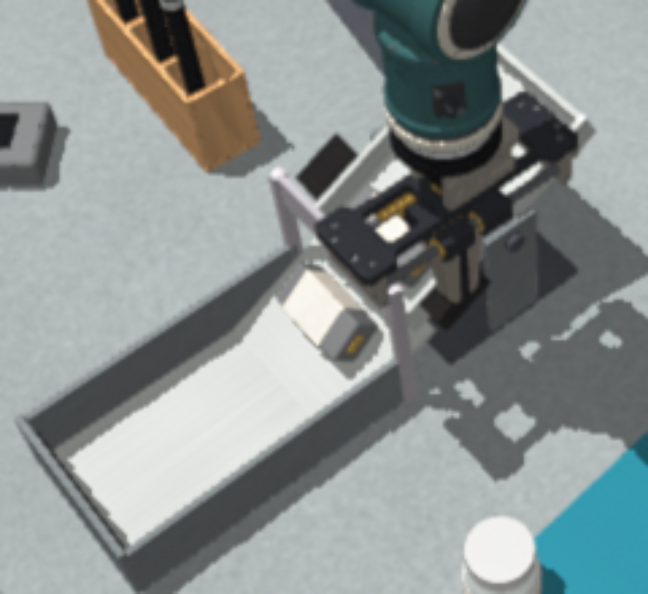

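A pack is already sliding under the gate. Continuing to the stop.

Call:
servo_tool(turn=[[0,0,0],[0,0,0],[0,0,0]], xyz=[[0,0,4],[0,0,0],[0,0,0]], hand=[0,0,0])

```text
t: 31.4
eef_pos: [0.6252, 0.0901, 0.1141]
orientation: [-0.001, 1.0, -0.014, 0.008]
force: [6.0, -0.1, 23.9]
grip_width: 0.0006
```

Call:
servo_tool(turn=[[0,0,0],[0,0,0],[0,0,0]], xyz=[[0,0,3],[0,0,0],[0,0,0]], hand=[0,0,0])

```text
t: 31.7
eef_pos: [0.627, 0.0903, 0.113]
orientation: [-0.001, 1.0, -0.014, 0.01]
force: [6.2, -0.9, 31.1]
grip_width: 0.0005
```

```bash
python3 - <<'E'
from h import *
st();snap("scene",23)
s=cv2.imread("pics/scene23.png")[170:390,130:370];cv2.imwrite("pics/s23c.png",cv2.resize(s,None,fx=2.7,fy=2.7))
E
```

```text
t 31.7 p [0.627  0.0903 0.113 ] q [-0.36  0.55  0.23  1.75 -0.16  0.84 -0.1 ] F [ 6.2 -0.9 31.1] w 0.0005
xhead -1.6 z [ 0.021  0.002 -1.   ]
```

View pics/s23c.png

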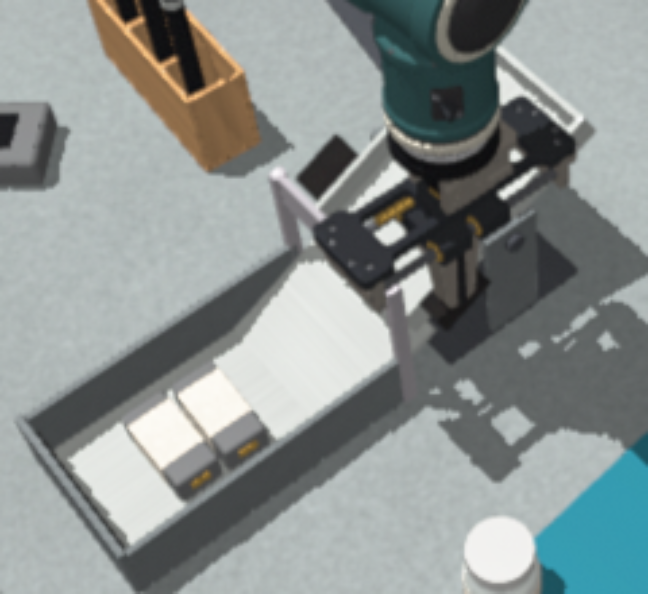

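Both packs are in the bin and the force jumped to 31 N, so the tray is at its stop. Letting it back up.

Call:
servo_tool(turn=[[0,0,0],[0,0,0],[0,0,0],[0,0,0],[0,0,0],[0,0,0],[0,0,0],[0,0,0]], xyz=[[0,0,0],[0,0,-10],[0,0,-12],[0,0,-12],[0,0,-12],[0,0,-30],[0,0,-35],[0,0,0]], hand=[0,0,0,0,0,0,0,0])

```text
t: 32.55
eef_pos: [0.6196, 0.0901, 0.2198]
orientation: [-0.0, 1.0, -0.014, 0.003]
force: [-0.2, -0.3, 0.5]
grip_width: 0.0001
```

```bash
python3 - <<'E'
from h import *
T=load("top0");S=load("scene0")
print(plane(T,228.5,287.5,.066),plane(S,426.6,279.6,.066))
st();a=plan([([.5,.25,.2],pose(-1.5),None),([.405,.252,.16],pose(-1.5),None)],0)
E
```

```text
[0.40594458 0.2502527  0.066     ] [0.40930006 0.25140432 0.066     ]
t 32.5 p [0.6196 0.0901 0.2198] q [-0.39  0.42  0.25  1.68 -0.12  1.05 -0.13] F [-0.2 -0.3  0.5] w 0.0001
xhead -1.6 z [ 0.006  0.001 -1.   ]
{"turn": [[-0.0, -0.001, -0.0], [-0.0, -0.001, -0.001], [-0.001, -0.002, 0.0], [0.0, -0.001, -0.0], [0.0, -0.001, -0.0], [0.0, 0.0, -0.0], [0.0, 0.0, -0.0], [0.0, 0.0, -0.0]]} {"xyz": [[-25, -31, 4], [-25, -32, 4], [-24, -31, 4], [-25, -31, 3], [-25, -32, 4], [-32, 0, 13], [-31, 1, 14], [-32, 0, 13]]} hand 0
```

Call:
servo_tool(turn=[[0,0,0],[0,0,0],[0,0,0],[0,0,0],[0,0,0],[0,0,0],[0,0,0],[0,0,0]], xyz=[[-25,-31,4],[-25,-32,4],[-24,-31,4],[-25,-31,3],[-25,-32,4],[-32,0,13],[-30,1,14],[-30,0,13]], hand=[0,0,0,0,0,0,0,0])

```text
t: 33.35
eef_pos: [0.4033, 0.2513, 0.155]
orientation: [0.001, 1.0, -0.013, -0.001]
force: [-0.6, 0.7, 0.8]
grip_width: 0.0008
```

Call:
servo_tool(turn=[[0,0,0],[0,0,0]], xyz=[[0,0,0],[0,0,0]], hand=[0,0])

```text
t: 33.55
eef_pos: [0.4049, 0.2515, 0.156]
orientation: [0.001, 1.0, -0.013, -0.001]
force: [0.8, -1.0, -0.1]
grip_width: 0.0002
```

```bash
python3 - <<'E'
from h import *
st();S=snap("scene",24);W=snap("wrist",24);W["fish"]=1
print(proj(W,[.407,.251,.066]))
a=plan([([.407,.251,.075],pose(-1.5),3)],0)
E
```

```text
t 33.5 p [0.4049 0.2515 0.156 ] q [-0.76  0.25  0.15  2.08 -0.05  0.82 -0.6 ] F [ 0.8 -1.  -0.1] w 0.0002
xhead -1.5 z [-0.002 -0.002 -1.   ]
[319.12278543 238.77811516]
{"turn": [[0.0, 0.0, -0.001], [0.0, 0.0, -0.0], [0.001, 0.001, -0.001]]} {"xyz": [[0, 0, 27], [0, 0, 27], [1, 1, 28]]} hand 0
```

View pics/scene24.png

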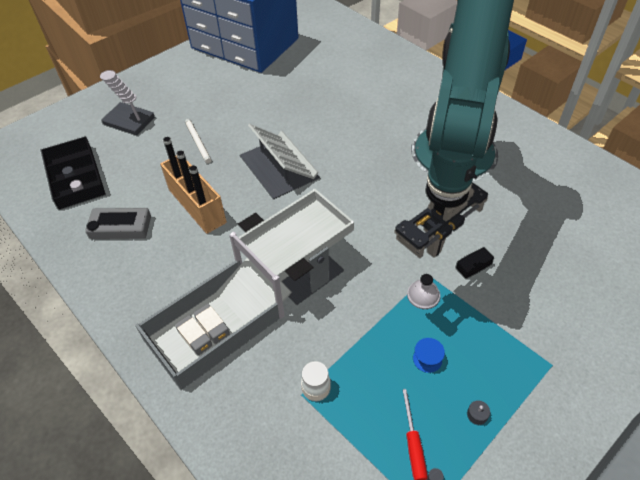

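View pics/wrist24.png

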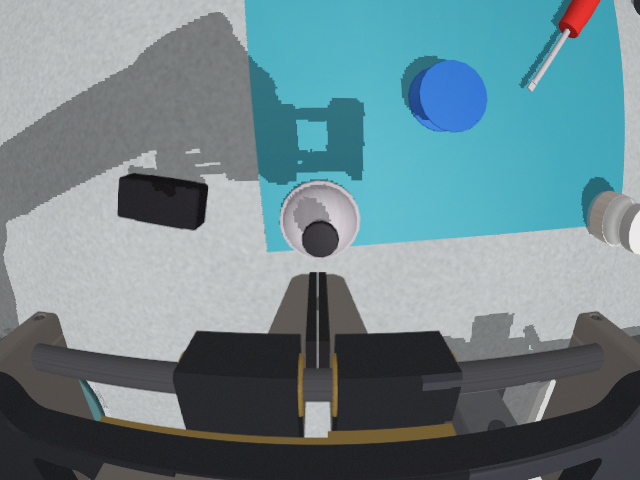

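Everything is sorted. The tray is level, two packs are in the bin at scene (203,330), and three tubes stand. The plunger at wrist (320,239) matches the prediction (319,239). Pressing the bell.

Call:
servo_tool(turn=[[0,0,0],[0,0,0],[0,0,0],[0,0,0],[0,0,0],[0,0,0]], xyz=[[1,0,30],[1,0,30],[0,0,22],[0,0,8],[0,0,7],[0,0,0]], hand=[0,0,0,0,0,0])

```text
t: 34.25
eef_pos: [0.4077, 0.2509, 0.0595]
orientation: [0.001, 1.0, -0.014, -0.001]
force: [-1.2, -2.5, 3.3]
grip_width: 0.0009
```

Call:
servo_tool(turn=[[0,0,0],[0,0,0],[0,0,0]], xyz=[[0,0,4],[0,0,0],[0,0,0]], hand=[0,0,0])

```text
t: 34.55
eef_pos: [0.408, 0.2513, 0.0563]
orientation: [0.0, 1.0, -0.014, -0.0]
force: [-0.4, -1.9, 5.1]
grip_width: 0.001
```

Call:
servo_tool(turn=[[0,0,0],[0,0,0],[0,0,0]], xyz=[[0,0,4],[0,0,0],[0,0,0]], hand=[0,0,0])

```text
t: 34.85
eef_pos: [0.4083, 0.2516, 0.055]
orientation: [-0.0, 1.0, -0.014, -0.0]
force: [-7.1, -7.5, 34.9]
grip_width: 0.0002
```

Call:
servo_tool(turn=[[0,0,0],[0,0,0],[0,0,0]], xyz=[[0,0,2],[0,0,0],[0,0,0]], hand=[0,0,0])

```text
t: 35.15
eef_pos: [0.4083, 0.2516, 0.0547]
orientation: [-0.0, 1.0, -0.014, -0.0]
force: [-12.5, -11.5, 54.6]
grip_width: 0.0002
```

At the stop, 11 mm down and 55 N through the fingertips. Releasing straight up.

Call:
servo_tool(turn=[[0,0,0],[0,0,0],[0,0,0],[0,0,0],[0,0,0],[0,0,0],[0,0,0],[0,0,0]], xyz=[[0,0,-6],[0,0,-10],[0,0,-25],[0,0,-45],[0,0,-45],[0,0,-40],[0,0,0],[0,0,0]], hand=[0,0,0,0,0,0,0,0])

```text
t: 35.95
eef_pos: [0.408, 0.2524, 0.2215]
orientation: [-0.001, 1.0, -0.013, 0.0]
force: [-0.1, -1.1, -0.4]
grip_width: 0.0003
```

```bash
python3 - <<'E'
from h import *
st();S=snap("scene",25);T=snap("top",25)
a=load("top0")["img"].astype(int);b=T["img"].astype(int)
for n,(x0,x1,y0,y1) in dict(spool=(170,207,225,260),jar=(218,252,142,177),driver=(130,190,160,212),motor=(120,145,223,246),black=(203,232,328,368),white=(500,580,248,280)).items():
    print(n,np.abs(a-b)[y0:y1,x0:x1].mean().round(2))
E
```

```text
t 36.0 p [0.408  0.2524 0.2215] q [-0.77  0.17  0.16  2.01 -0.03  0.97 -0.62] F [-0.1 -1.1 -0.4] w 0.0003
xhead -1.5 z [ 0.001  0.001 -1.   ]
spool 33.46
jar 5.38
driver 4.21
motor 3.85
black 42.37
white 6.0
```

View pics/scene25.png

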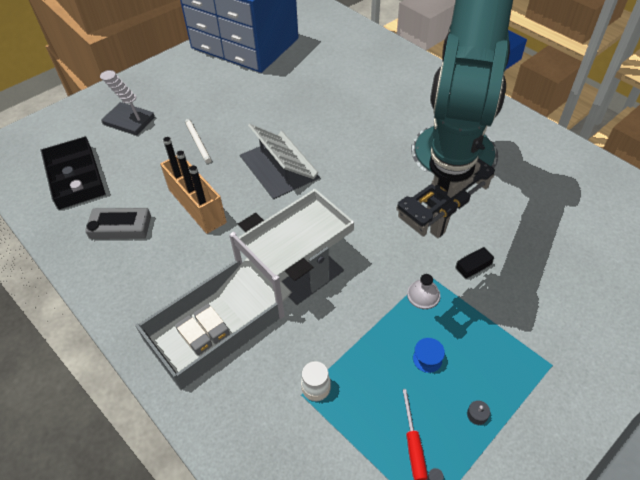

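View pics/top25.png

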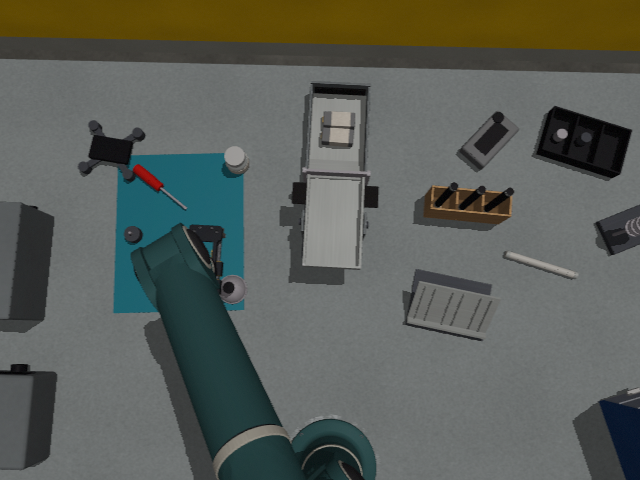

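The scene view shows the tray level and empty, two packs in the bin, three tubes standing and the plunger up at (426,280). The spool (429,355) and the black block (475,262) are where they started; the arm covers them in the top view.

```bash
python3 - <<'E'
from h import *
print(arm.hand_in())
E
```

```text
the job is handed in; nothing more can be done
None
```

The drone parts are sorted and the job was handed in at about 36 s. There were two battery packs and three arm tubes in the scene.

- **Tubes:** all three stand upright in the cup, one in each pocket.
- **Packs:** both lay in the level tray before I pushed the left tab down. The force rose to about 31 N at the stop, both packs slid under the gate into the bin, and the tray sprang back level.
- **Bell:** I pressed it last, 11 mm down to its stop, and it came back up. I pressed harder than needed: the fingertips reached 55 N, under the 120 N wrist limit.

**Last checks:** the final scene view shows the two packs in the bin, the three tubes standing, the tray level and empty, and the robot touching nothing. By eye, the spool, jar, screwdriver, motor, black block and white rod are where they started. The numeric comparison of before and after top views changed little for the jar, screwdriver, motor and white rod. It read high for the spool and black block only because the arm covered them in that view.

I also ran the last joint up to its range limit while reaching for the first pack (−2.91 against −2.92). I turned back and used the half-turned grasp, and no reading showed it past the limit.

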